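# Load the drawer reflow oven and key in its run

## Robot

A 6-joint arm with a two-finger parallel gripper is mounted at the origin on the work surface. World frame = base frame: x ahead of the robot, y to its left, z up, the work surface at z = 0. Lengths are in m, angles in rad, forces in N, time in s.
With the tool pointing down it reaches from about 0.325 to 0.875 m from the base axis. Payload 4.4 kg.
Tool frame: the origin (TCP) lies on the centre line of the jaws, within the pads' length; the fingertips stand 8 mm ahead of it and the grasp point (between the pads) lies 11 mm behind it; z points along the fingers, y is the line along which they close (so a half turn about z gives the same grasp; the last joint's range is limited). The gripper opens to 85 mm and grips with 20 to 120 N. Pads are 22 mm wide; open, the fingers measure 114 mm over their backs; the gripper's body (76 mm by 85 mm) begins 54 mm behind the grasp point. The pads swing forward as they close: fully open they stand 13 mm farther back than shut.
Start: joints at [1.018, 0.207, 1.542, -0, 1.393, -0.15], TCP at [0.225, 0.529, 0.208] pointing down, gripper open.
Joint ranges: [-2.73, 2.73], [-0.86, 2.22], [0.23, 2.46], [-1.11, 4.25], [0.08, 2.63], [-2.82, 2.82]. Speed limits (rad/s): [2.79, 2.79, 3.14, 3.14, 3.14, 3.14].

## Interface

Orientations are given as a rotation vector (axis times angle).
In Python, from station import manip, vision gives the robot as it stands.
- The arm moves only by the tool jog_arm, never from a script. Its argument "rows" is a list of rows, each an object with "linear": the shift along the tool's x, y, z in units of 0.02 m (1.0 is 0.02 m), a list of three; "turn": the turn about the tool's z in units of 0.1 rad (1.0 is 0.1 rad); "hand": the opening, from -1 (shut) to 1 (fully open). A call has 1 to 8 rows; each row shifts and turns the commanded pose from where the row before left it, along the tool's axes as they then stand; what a row does not reach is not made up. A row lasts 1/8 s, in which the tool goes at most 62.5 mm and 10.7 degrees, less where a joint would pass 70% of its speed; a pose out of reach is approached as far as the arm can. A call with a number of a shift or a turn outside -1 to 1 is refused whole. A call with a gripper value outside its range is refused whole. The fingers move at their own pace and stop on an object; "squeeze" is the grip in N (left out, the last holds). Time passes only in rows, so rows that do not move let the fingers close. It gives the time, the measured TCP pose, the force, the opening and the grip force at its end, in the units of the state.
- manip.sense(): the state, without advancing time (a new reading comes with each control period).
- vision.grab_frame(name): name is "scene" or "top"; returns (picture, depth): 400x640x3 uint8, blue, green, red; 400x640 float32, m along the optical axis (not along the pixel's ray), 0 where there is no reading.
- vision.camera_info(name): a dict with "fovy" (degrees; the focal length in pixels is half the picture's height over the tangent of half this angle, whatever the lens; pixels are square), "cx", "cy" (the principal point, pixels), "dist" ([k1, k2, p1, p2, k3] as OpenCV has them; the pictures are not rectified), "rvec" (rotation vector, rad) and "tvec" (3), from world to camera coordinates, as OpenCV has them. Camera axes: x right, y down, z forward; pixel columns grow to the right and rows downward; lengths in m; the calibration is good to about 2 mm. A picture is of the moment at which its call begins. camera_info takes no time and is no camera call.
- manip.finish_job(): hands the job in; it is judged then, once.
The state is a dict: "clock": time; "qpos": joint angles; "qvel": joint speeds; "joint_torque": joint torques, N m; "tcp_pos": TCP position; "ee_rot": TCP orientation; "wrist_force": force on the tool from outside, world axes, zero at the start; "wrist_torque": the same for the moment, N m; "width": opening from 0.0 (shut) to 1.0 (fully open); "finger_force": force on a finger pad.
Only numpy, scipy, OpenCV 4.12 (cv2) and the standard library are available. Lean on these libraries where they do the work, as an engineer would, in place of code of your own. Each camera call takes 0.05 s, during which the arm holds its last target. There are 200 camera calls.

## Task

Pull the reflow oven's drawer right out to its stop, then lay the pallet with the green board flat in the free right half of the tray, beside the blue one: keep it level and set it down gently on the tray floor before letting go, its parts are only held by paste. Then shut the drawer fully and key in the run on the sloping panel, one key at a time, pressing each right down and letting it come up: white, yellow, yellow again, green. Press no key while the drawer is open and never the blue or the red one, do not bump the fume hood, and leave the blue pallet in its half of the tray and everything else on the bench where it stands.

Things in the scene. Friction and masses are not known exactly. Their poses are not given: they have to be found in the camera images.
- oven: light-grey benchtop reflow oven, fixed, 320 deep x 340 wide x 200 high. Origin: centre of its underside on the bench; its x axis points from front to back (away from the robot), y to the left, z up. Front face at x = -160. Drawer below, and above it a black console that slopes at 35 degrees: from x = -160, z = 97 up to x = -75, z = 157; behind that the upright housing, 200 high.
- fume_hood: fume hood fixed over the oven (same origin and axes as the oven): flat aluminium canopy, underside at z = 290, 340 wide, from x = -165 (5 in front of the oven's face, so 25 in front of the key tops) back to x = +160, filter box on it up to z = 360. Because of it the keys cannot be pressed with a vertical tool: lean the tool about 35 degrees, in line with the keys' own travel.
- drawer (a joint): how far the oven's drawer is out, m: 0 shut, 0.14 at its stop; it starts shut or up to 0.02 ajar. It slides along the oven's -x with about 2 N of friction and stays where it is left. Its steel front is 296 wide, 12 thick, from z = 20 to 88, its front face 12 before the oven's face when shut. Behind it the tray: floor inside 246 deep x 272 wide, walls 16 high at the sides and back.
- drawer_handle (a point): middle of the drawer's black bar handle: round bar 10 thick and 120 long, parallel to the front, centre of the bar 38 off it, so 33 of free space between bar and front; 56 above the bench, nothing under it. Axes as the oven's; it moves with the drawer.
- tray_free (a point): middle of the free right half of the tray, on the tray floor (32 above the bench), 65 behind the inner side of the drawer front and 65 right of the tray's middle; 71 from the right wall. Axes as the oven's; it moves with the drawer and lies outside the oven, 75 in front of its face, when the drawer is at its stop.
- pallet_green: the pallet to load: flat black fibre soldering pallet, 70 (its x) x 50 (its y) x 10 high, with a GREEN circuit board on top (parts up to 16 above the underside), 0.12 kg or so, lying on the bench to the right. Origin: centre of its underside. Grip it across the 50.
- pallet_blue: a pallet of the same size with a blue board, already lying in the left half of the tray. Origin: centre of its underside.
- key_white (a joint): white key (menu key, leftmost of the row), its travel in m: 0 up, 0.005 fully down; it counts as pressed from 0.0035 and as up below 0.0015; spring, about 1.5 N to start and 5 N to bottom; comes up by itself.
- key_white_top (a point): centre of the top of the round white key: cap 22 dia, top 11 off the panel and 9 off its grey bezel; keys are 40 apart in a row along the oven's y. z axis points out of the key, square to the panel (35 degrees from vertical, towards the robot); press along -z; y as the oven's.
- key_blue (a joint): blue key (back key, second from the left; not to be pressed), its travel in m: 0 up, 0.005 fully down; it counts as pressed from 0.0035 and as up below 0.0015; spring, about 1.5 N to start and 5 N to bottom; comes up by itself.
- key_blue_top (a point): centre of the top of the round blue key: cap 22 dia, top 11 off the panel and 9 off its grey bezel; keys are 40 apart in a row along the oven's y. z axis points out of the key, square to the panel (35 degrees from vertical, towards the robot); press along -z; y as the oven's.
- key_yellow (a joint): yellow key (next key, in the middle of the row), its travel in m: 0 up, 0.005 fully down; it counts as pressed from 0.0035 and as up below 0.0015; spring, about 1.5 N to start and 5 N to bottom; comes up by itself.
- key_yellow_top (a point): centre of the top of the round yellow key: cap 22 dia, top 11 off the panel and 9 off its grey bezel; keys are 40 apart in a row along the oven's y. z axis points out of the key, square to the panel (35 degrees from vertical, towards the robot); press along -z; y as the oven's.
- key_green (a joint): green key (start key, fourth from the left), its travel in m: 0 up, 0.005 fully down; it counts as pressed from 0.0035 and as up below 0.0015; spring, about 1.5 N to start and 5 N to bottom; comes up by itself.
- key_green_top (a point): centre of the top of the round green key: cap 22 dia, top 11 off the panel and 9 off its grey bezel; keys are 40 apart in a row along the oven's y. z axis points out of the key, square to the panel (35 degrees from vertical, towards the robot); press along -z; y as the oven's.
- key_red (a joint): red key (stop key, rightmost; not to be pressed), its travel in m: 0 up, 0.005 fully down; it counts as pressed from 0.0035 and as up below 0.0015; spring, about 1.5 N to start and 5 N to bottom; comes up by itself.
- key_red_top (a point): centre of the top of the round red key: cap 22 dia, top 11 off the panel and 9 off its grey bezel; keys are 40 apart in a row along the oven's y. z axis points out of the key, square to the panel (35 degrees from vertical, towards the robot); press along -z; y as the oven's.
- pallet_red: another pallet of the same size with a red board, lying on the bench; leave it. Origin: centre of its underside
- solder_reel: blue reel of solder standing on its flange, 52 dia x 42 high, to the right of the drawer's path. Origin: centre of its underside
- cleaner_bottle: white bottle with blue band and red cap, 58 dia x 170 high, beside the oven's right front corner. Origin: centre of its underside
- flux_jar: amber jar with black lid, 54 dia x 62 high, left of the oven's front or of the drawer's path. Origin: centre of its underside
- tip_cleaner: black pot with a ball of brass wool, 68 dia x 50 high, left of the oven's front or of the drawer's path. Origin: centre of its underside
- screwdriver: orange-handled screwdriver, 150 long x 26 high, lying right of the oven. Origin: middle of its length, on the bench

How it is judged:
On the way, in this order (a step that is already met when the one before it is completed fails the run):
1. the drawer is pulled out to its stop (value of joint drawer above 0.134 m), for 0.1 s.
2. the green pallet is set down on the floor of the open tray while still held (not dropped) (x of pallet_green in the frame of tray_free between -0.045 and 0.15 m and y of pallet_green in the frame of tray_free between -0.05 and 0.04 m and z of pallet_green in the frame of tray_free between -0.005 and 0.008 m and contact force between the fingers and pallet_green above 0.5 N and value of joint drawer above 0.1 m), for 0.05 s.
3. the green pallet lies flat and released in the right half of the open tray (x of pallet_green in the frame of tray_free between -0.045 and 0.15 m and y of pallet_green in the frame of tray_free between -0.05 and 0.04 m and z of pallet_green in the frame of tray_free between -0.005 and 0.006 m and angle between pallet_green's own z axis and vertical below 0.08 rad and contact force between the fingers and pallet_green below 0.1 N and value of joint drawer above 0.1 m), for 0.2 s.
4. the drawer is shut with the pallet in it (value of joint drawer below 0.005 m and x of pallet_green in the frame of tray_free between -0.045 and 0.15 m and y of pallet_green in the frame of tray_free between -0.05 and 0.04 m and z of pallet_green in the frame of tray_free between -0.005 and 0.006 m and angle between pallet_green's own z axis and vertical below 0.08 rad), for 0.1 s.
5. white key pressed alone (value of joint key_white above 0.0035 m and value of joint each of key_blue, key_yellow, key_green, key_red below 0.0015 m), for 0.04 s.
6. yellow key pressed alone (value of joint key_yellow above 0.0035 m and value of joint each of key_white, key_blue, key_green, key_red below 0.0015 m), for 0.04 s.
7. yellow key let up again (value of joint key_yellow below 0.0015 m), for 0.04 s.
8. yellow key pressed alone a second time (all of step 6), for 0.04 s.
9. green key pressed alone (value of joint key_green above 0.0035 m and value of joint each of key_white, key_blue, key_yellow, key_red below 0.0015 m), for 0.04 s.
At the end, for the whole second after the job is handed in: drawer shut (within 5 mm), green pallet flat on the tray floor in its right half and blue pallet flat in its left half (each wholly on its side, tilt under 5 degrees), all five keys up, after white, yellow, yellow, green were pressed in that order (all of step 4 and x of pallet_blue in the frame of tray_free between -0.045 and 0.15 m and y of pallet_blue in the frame of tray_free between 0.09 and 0.18 m and z of pallet_blue in the frame of tray_free between -0.005 and 0.006 m and angle between pallet_blue's own z axis and vertical below 0.08 rad and value of joint each of key_white, key_blue, key_yellow, key_green, key_red below 0.0015 m); the robot touches nothing.
It fails at once if the green pallet is tipped by more than 20 degrees (angle between pallet_green's own z axis and vertical above 0.35 rad).
It fails at once if the green pallet is pressed hard on to the tray (over 40 N) (contact force between pallet_green and oven above 40 N).
It fails at once if the blue or the red key is pressed, or any key while the drawer is open (value of joint any of key_blue, key_red above 0.002 m or (value of joint drawer above 0.015 m and value of joint any of key_white, key_blue, key_yellow, key_green, key_red above 0.002 m)).
It fails at once if the fume hood is bumped (over 4 N) (contact force between anything else and fume_hood above 4 N).
It fails at once if a bystander on the bench is shifted by more than 30 mm, or the bottle, jar or reel is tipped (distance of any of pallet_red, solder_reel, cleaner_bottle, flux_jar, tip_cleaner, screwdriver from where it was at the start of the episode above 0.03 m or angle between any of cleaner_bottle, flux_jar, solder_reel's own z axis and vertical above 0.4 rad).
It also fails if it takes over 70 s, if anything falls off the work surface, if the arm or the gripper's body presses on something with over 40 N, if the wrist force passes 120 N, or if a joint passes its speed limit or range.

## Working session

There is one attempt and no reset: what is moved stays moved. The work goes in short steps, Python scripts to look and compute and a tool call to move; the robot and the scene stay as the last step left them, time stands still between calls to the robot, and variables do not carry over. Pictures are saved under pics/ and viewed, at most 10 in all, crops included, and the job is handed in when it is done.

Besides the shell and the picture viewer there is one more tool, called after "Emit:" as name([rows], argument=value, ...), one row to a line, values as JSON. jog_arm: Moves the arm, as the interface text tells. Shifts and turns lie within -1 to 1; 1 stands for 0.02 m of shift or 0.1 rad of turn. Its arguments: {"type":"object","properties":{"rows":{"type":"array"},"squeeze":{"type":"number"}},"required":["rows"]}

```bash
ls; mkdir -p pics; cat > h.py <<'E'
import numpy as np, cv2
from station import manip, vision
def cam(n):
    c=vision.camera_info(n); f=200/np.tan(np.radians(c['fovy'])/2)
    K=np.array([[f,0,c['cx']],[0,f,c['cy']],[0,0,1]]); R=cv2.Rodrigues(np.array(c['rvec'],float))[0]
    return K,np.array(c['dist'],float),R,np.array(c['tvec'],float)
def ray(n,uv):
    K,d,R,t=cam(n); p=cv2.undistortPoints(np.array(uv,float).reshape(-1,1,2),K,d).reshape(-1,2)
    return -R.T@t, np.c_[p,np.ones(len(p))]@R
def onplane(n,uv,z):
    o,r=ray(n,uv); return o+r*((z-o[2])/r[:,2])[:,None]
def proj(n,P):
    K,d,R,t=cam(n); return cv2.projectPoints(np.array(P,float).reshape(-1,1,3),cv2.Rodrigues(R)[0],t,K,d)[0].reshape(-1,2)
def depthpt(n,uv,dep):
    o,r=ray(n,uv); return np.array([o+ri*dep[int(round(v)),int(round(u))] for (u,v),ri in zip(uv,r)])
E
python3 - <<'E'
from h import *
for n in ('scene','top'):
    im,d=vision.grab_frame(n); cv2.imwrite(f'pics/{n}0.png',im); np.savez(f'{n}0.npz',im=im,d=d)
    K,ds,R,t=cam(n); print(n,K[0,0],ds,-R.T@t,R[2])
print(manip.sense())
E
```

```text
pics
scene 402.0327383467368 [-0.07829739  0.          0.          0.          0.        ] [0.19942849 0.43552604 0.9086882 ] [ 0.43078238 -0.44366451 -0.78586789]
top 444.9159058834682 [-0.12077964  0.          0.          0.          0.        ] [ 0.43317734 -0.00984364  1.11863399] [ 0.18460288 -0.03433444 -0.98221328]
{'clock': 0.1, 'qpos': array([ 1.01847459e+00,  2.07386465e-01,  1.54280367e+00, -5.70005988e-05,
        1.39351122e+00, -1.50506004e-01]), 'qvel': array([-0.0001703 , -0.00143312, -0.00422717, -0.0011386 ,  0.00132844,
       -0.00128456]), 'joint_torque': array([-1.00294369e-04, -3.84093118e+01, -2.92548931e+01, -1.40219160e-05,
        4.84406206e-03,  1.40200402e-05]), 'tcp_pos': array([0.22451849, 0.52855712, 0.20691611]), 'ee_rot': array([-0.62678293, -3.07774403,  0.00313958]), 'wrist_force': array([-0.51075698, -0.68386141, -0.87364784]), 'wrist_torque': array([-0.01323002, -0.00834987,  0.03794972]), 'finger_force': 0.0, 'width': 0.9993295240558892}
```

View pics/scene0.png

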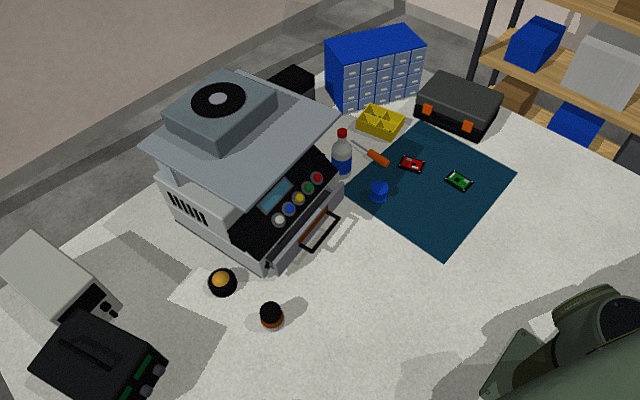

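View pics/top0.png

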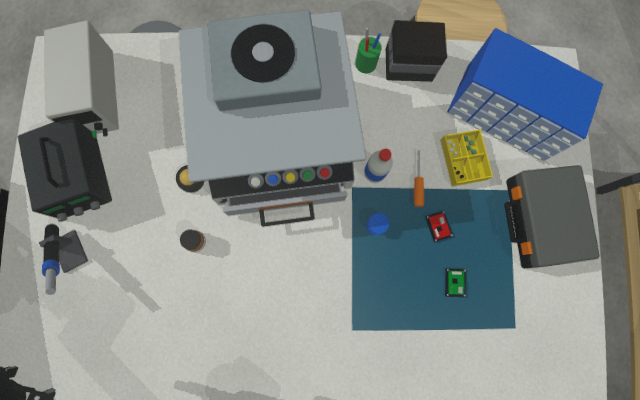

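Scene view: keys run from (278,220) white to (317,178) red, handle near (322,232), green pallet (459,181). Top view: keys (256,182)…(325,172), handle bar about (287,222), green pallet (456,282); the jar and pot are left of the drawer, and the reel (378,223) and bottle are right of it.

```bash
cat > m.py <<'E'
from h import *
T=np.load('top0.npz');S=np.load('scene0.npz')
sat=lambda im:cv2.cvtColor(im,cv2.COLOR_BGR2HSV)
guess={'top':[(256,182),(273,179),(290,177),(307,174),(325,172)],'scene':[(278,220),(289,209),(300,198),(308,188),(317,178)]}
def cent(D,g,r=9):
    hsv=sat(D['im'])[g[1]-r:g[1]+r+1,g[0]-r:g[0]+r+1].astype(int)
    im=D['im']; c=hsv[r,r]
    if c[1]<60: m=(hsv[...,2]>150)&(hsv[...,1]<60)
    else: m=(hsv[...,1]>110)&(hsv[...,2]>70)&(np.minimum((hsv[...,0]-c[0])%180,(c[0]-hsv[...,0])%180)<12)
    n,l,st,ce=cv2.connectedComponentsWithStats(m.astype(np.uint8)); 
    k=1+np.argmax(st[1:,4]); return ce[k]+np.array(g)-r, st[k,4]
P=[]
for i in range(5):
    a,na=cent(T,guess['top'][i]);b,nb=cent(S,guess['scene'][i])
    o1,r1=ray('top',[a]);o2,r2=ray('scene',[b])
    s=np.linalg.lstsq(np.c_[r1[0],-r2[0]],o2-o1,rcond=None)[0]
    p,q=o1+s[0]*r1[0],o2+s[1]*r2[0]; P.append((p+q)/2)
    print(i,a.round(1),na,b.round(1),nb,((p+q)/2).round(4),np.linalg.norm(p-q).round(4))
P=np.array(P); c=P.mean(0); d=np.linalg.svd(P-c)[2][0]; d*=-np.sign(d[1]) 
print('c',c,'dir white->red',d, 'spacing',np.diff(P@d)); yaw=np.arctan2(d[0],-d[1]);print('yaw deg',np.degrees(yaw))
# pallets
for nm,lo,hi in (('green',(40,80,40),(80,255,255)),):
    m=cv2.inRange(sat(T['im']),lo,hi); m[:, :430]=0;m[:255]=0;m[320:]=0;m[:,490:]=0
    m=cv2.morphologyEx(m,cv2.MORPH_CLOSE,np.ones((7,7)))
    k=max(cv2.findContours(m,0,2)[0],key=cv2.contourArea); 
    w=onplane('top',k.reshape(-1,2),0.0115)[:,:2]*1000
    print(nm,cv2.minAreaRect(w.astype(np.float32)))
    m=cv2.inRange(S['im'],(0,0,0),(0,0,0)); h=sat(S['im']); m=cv2.inRange(h,lo,hi); m[:,:435]=0;m[:165]=0;m[200:]=0;m[:,485:]=0
    m=cv2.morphologyEx(m,cv2.MORPH_CLOSE,np.ones((7,7)))
    k=max(cv2.findContours(m,0,2)[0],key=cv2.contourArea); 
    w=onplane('scene',k.reshape(-1,2),0.0115)[:,:2]*1000
    print(nm,cv2.minAreaRect(w.astype(np.float32)))
big=cv2.resize(T['im'][130:310,190:500],None,fx=2.58,fy=2.58,interpolation=cv2.INTER_CUBIC); cv2.imwrite('pics/crop0.png',big)
E
python3 m.py
```

```text
0 [254.9 181.5] 54 [279. 219.] 44 [0.6619 0.1133 0.1226] 0.0024
1 [272.6 179. ] 72 [289.1 208. ] 67 [0.6692 0.0731 0.1197] 0.0021
2 [289.9 177. ] 70 [298.9 197.2] 67 [0.6747 0.0334 0.1202] 0.0024
3 [307.1 174.5] 60 [308.9 186.4] 36 [ 0.6797 -0.0066  0.1227] 0.0004
4 [324.3 172.4] 69 [317.4 177. ] 57 [ 0.6868 -0.046   0.1195] 0.0016
c [0.67444056 0.03345812 0.1209313 ] dir white->red [ 0.14960012 -0.98871641 -0.00772461] spacing [0.04087972 0.04008441 0.04025826 0.04009991]
yaw deg 8.604012467232726
green ((437.63104248046875, -384.5098876953125), (41.7180290222168, 60.66502380371094), 88.35125732421875)
green ((438.46875, -381.4156799316406), (41.423118591308594, 58.10479736328125), 88.14979553222656)
```

View pics/crop0.png

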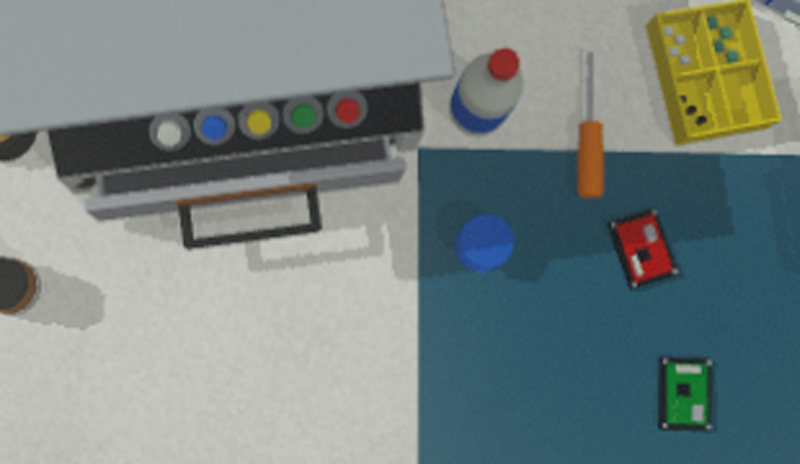

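Crop: the drawer is ajar and the bar handle runs from (187,241) to (320,227) in crop pixels; the pallet's long side is vertical in the picture. I will work out the handle and the move numbers.

```bash
cat >> h.py <<'E'
yaw=np.radians(8.6); ex=np.array([np.cos(yaw),np.sin(yaw),0]); ey=np.array([-np.sin(yaw),np.cos(yaw),0])
from scipy.spatial.transform import Rotation as Ro
def plan(p=None,head=None):
    "tool-axis shift (units of 20 mm, after the turn) to world p, turn (units) so that tool y heads along head deg (mod 180)"
    s=manip.sense(); R=Ro.from_rotvec(s['ee_rot']); tn=0
    y=R.as_matrix()[:,1]; hd=np.degrees(np.arctan2(y[1],y[0]))
    if head is not None:
        d=(hd-head+90)%180-90; tn=np.radians(d)
    R2=R*Ro.from_rotvec([0,0,tn]); 
    print('tcp',s['tcp_pos'].round(4),'yhead',hd.round(1),'tilt',np.degrees(np.arccos(-R.as_matrix()[2,2])).round(2),'q',s['qpos'].round(2),'w',round(s['width'],2),'clk',round(s['clock'],2))
    print(' turn units',round(tn/.1,2), 'axes x',R.as_matrix()[:,0].round(3),'y',y.round(3),'z',R.as_matrix()[:,2].round(3))
    if p is not None: 
        dp=np.array(p)-s['tcp_pos']; print(' shift before turn',(R.inv().apply(dp)/.02).round(2),'after turn',(R2.inv().apply(dp)/.02).round(2))
E
python3 - <<'E'
from h import *
w=onplane('top',[(262.5,223.4),(314,218)],.058); print(w,w.mean(0),np.degrees(np.arctan2(*(w[1]-w[0])[:2])), np.linalg.norm(w[1]-w[0]))
c=np.array([.6744,.0335,.121]); print('shut handle',c-.07*ex)
d=np.load('top0.npz')['d']; ds=np.load('scene0.npz')['d']
uv=[(x,y) for x,y in ((262,223),(275,222),(288,221),(300,220),(314,218))]; print(depthpt('top',uv,d).round(3))
# drawer front top edge & hood front corners
print('hood front pts', depthpt('top',[(200,182),(270,172),(355,158)],d).round(3))
plan([w.mean(0)[0],w.mean(0)[1],.15],8.6)
E
```

```text
[[ 0.57306441  0.09840834  0.058     ]
 [ 0.58819937 -0.02489638  0.058     ]] [0.58063189 0.03675598 0.058     ] 173.00226846368997 0.12423010768280887
shut handle [0.60518705 0.02303253 0.121     ]
[[ 0.573  0.099  0.066]
 [ 0.576  0.068  0.062]
 [ 0.579  0.037  0.061]
 [ 0.582  0.009  0.062]
 [ 0.587 -0.025  0.064]]
hood front pts [[ 0.679  0.263  0.026]
 [ 0.641  0.064  0.294]
 [ 0.669 -0.098  0.302]]
tcp [0.2245 0.5286 0.2069] yhead 67.0 tilt 0.12 q [ 1.02  0.21  1.54 -0.    1.39 -0.15] w 1.0 clk 0.1
 turn units 10.19 axes x [-0.92   0.391  0.   ] y [ 0.391  0.92  -0.002] z [-0.001 -0.002 -1.   ]
 shift before turn [-26.01 -15.66   2.87] after turn [-26.97  13.93   2.87]
```

Emit:
jog_arm([
  {"linear": [-1, 0, 0], "turn": 1, "hand": 1},
  {"linear": [-1, 0, 0], "turn": 1, "hand": 1},
  {"linear": [-1, 0, 0], "turn": 1, "hand": 1},
  {"linear": [-1, 0, 0], "turn": 1, "hand": 1},
  {"linear": [-1, 0, 0], "turn": 1, "hand": 0.5},
  {"linear": [-1, 0, 0], "turn": 1, "hand": 0},
  {"linear": [-1, 0, 0], "turn": 1, "hand": -0.25},
  {"linear": [-1, 0, 0], "turn": 1, "hand": -0.25},
])

```text
clock: 1.1
tcp_pos: [0.3388, 0.4219, 0.2073]
ee_rot: [-1.78, -2.588, 0.002]
wrist_force: [-0.1, -0.9, 1.1]
width: 0.371
finger_force: 0.0
```

Emit:
jog_arm([
  {"linear": [-1, 0, 0], "turn": 1, "hand": -0.25},
  {"linear": [-1, 0, 0], "turn": 1, "hand": -0.25},
  {"linear": [-1, 0.5, 0], "turn": 0.2, "hand": -0.25},
  {"linear": [-1, 0.5, 0], "turn": 0, "hand": -0.25},
  {"linear": [-1, 0.5, 0], "turn": 0, "hand": -0.25},
  {"linear": [-1, 0.5, 0], "turn": 0, "hand": -0.25},
])

```text
clock: 1.85
tcp_pos: [0.403, 0.3111, 0.2074]
ee_rot: [-2.05, -2.38, 0.002]
wrist_force: [-0.3, 0.3, 0.1]
width: 0.375
finger_force: 0.0
```

```bash
python3 -c "
from h import *
plan([.581,.037,.13],8.2)"
```

```text
tcp [0.403  0.3111 0.2074] yhead 8.5 tilt 0.06 q [0.49 0.07 1.7  0.   1.38 0.34] w 0.38 clk 1.85
 turn units 0.06 axes x [-0.148  0.989 -0.   ] y [ 0.989  0.148 -0.001] z [-0.001 -0.001 -1.   ]
 shift before turn [-14.87   6.77   3.87] after turn [-14.83   6.86   3.87]
```

Emit:
jog_arm([
  {"linear": [-1, 0.4, 0], "turn": 0, "hand": -0.25},
  {"linear": [-1, 0.4, 0], "turn": 0, "hand": -0.25},
  {"linear": [-1, 0.4, 0], "turn": 0, "hand": -0.25},
  {"linear": [-1, 0.4, 0], "turn": 0, "hand": -0.25},
  {"linear": [-1, 0.4, 0], "turn": 0, "hand": -0.25},
  {"linear": [-1, 0.4, 0], "turn": 0, "hand": -0.25},
  {"linear": [-1, 0.5, 0], "turn": 0, "hand": -0.25},
  {"linear": [-1, 0.5, 0.4], "turn": 0, "hand": -0.25},
])

```text
clock: 2.85
tcp_pos: [0.4946, 0.1632, 0.2001]
ee_rot: [2.05, 2.38, 0.001]
wrist_force: [-0.1, -0.2, -0.6]
width: 0.37
finger_force: 0.0
```

Emit:
jog_arm([
  {"linear": [-1, 0.5, 0.6], "turn": 0, "hand": -0.25},
  {"linear": [-1, 0.5, 0.6], "turn": 0, "hand": -0.25},
  {"linear": [-1, 0.5, 0.6], "turn": 0, "hand": -0.25},
  {"linear": [-1, 0.5, 0.6], "turn": 0, "hand": -0.25},
  {"linear": [-1, 0.6, 0.5], "turn": 0, "hand": -0.25},
  {"linear": [-1, 0.6, 0.5], "turn": 0, "hand": -0.25},
  {"linear": [-0.8, 0.6, 0], "turn": 0, "hand": -0.25},
  {"linear": [0, 0, 0], "turn": 0, "hand": -0.25},
])

```text
clock: 3.85
tcp_pos: [0.5909, 0.0393, 0.1323]
ee_rot: [2.051, 2.378, 0.001]
wrist_force: [-0.5, -0.4, 0.4]
width: 0.375
finger_force: 0.0
```

```bash
python3 -c "
from h import *
plan([.581,.037,.047],8.2)
im,d=vision.grab_frame('top'); cv2.imwrite('pics/c1.png',cv2.resize(im[120:320,190:450],None,fx=3,fy=3,interpolation=2))"
```

```text
tcp [0.5909 0.0393 0.1323] yhead 8.4 tilt 0.07 q [-0.08  0.31  1.57  0.    1.25 -0.23] w 0.38 clk 3.85
 turn units 0.04 axes x [-0.147  0.989 -0.   ] y [0.989 0.147 0.001] z [ 0.001 -0.    -1.   ]
 shift before turn [-0.04 -0.51  4.26] after turn [-0.04 -0.51  4.26]
```

View pics/c1.png

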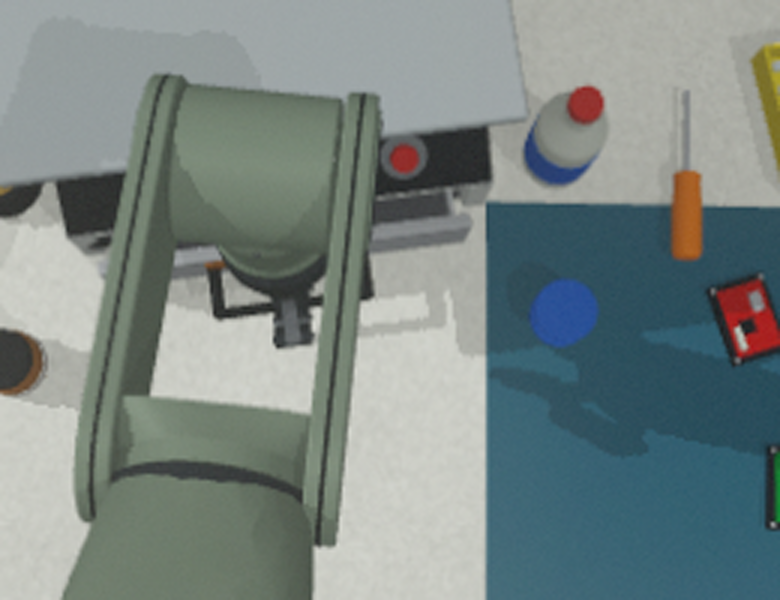

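The front finger shows at crop (293,330), just before the bar; the wrist hangs above the hood's front edge, so I check its height before going down.

```bash
python3 -c "
from h import *
im,d=vision.grab_frame('top')
for v in range(145,215,8):
    uv=[(u,v) for u in range(232,320,12)]
    print(v,[tuple(p) for p in depthpt('top',uv,d).round(2)])"
```

```text
145 [(np.float64(0.69), np.float64(0.14), np.float64(0.3)), (np.float64(0.63), np.float64(0.09), np.float64(0.49)), (np.float64(0.69), np.float64(0.09), np.float64(0.3)), (np.float64(0.69), np.float64(0.07), np.float64(0.3)), (np.float64(0.69), np.float64(0.05), np.float64(0.3)), (np.float64(0.69), np.float64(0.02), np.float64(0.31)), (np.float64(0.69), np.float64(-0.0), np.float64(0.3)), (np.float64(0.69), np.float64(-0.02), np.float64(0.3))]
153 [(np.float64(0.67), np.float64(0.14), np.float64(0.3)), (np.float64(0.61), np.float64(0.08), np.float64(0.51)), (np.float64(0.62), np.float64(0.07), np.float64(0.5)), (np.float64(0.62), np.float64(0.05), np.float64(0.5)), (np.float64(0.62), np.float64(0.03), np.float64(0.5)), (np.float64(0.62), np.float64(0.01), np.float64(0.5)), (np.float64(0.68), np.float64(-0.0), np.float64(0.3)), (np.float64(0.68), np.float64(-0.02), np.float64(0.3))]
161 [(np.float64(0.66), np.float64(0.14), np.float64(0.3)), (np.float64(0.6), np.float64(0.08), np.float64(0.52)), (np.float64(0.6), np.float64(0.06), np.float64(0.51)), (np.float64(0.6), np.float64(0.05),
[... 2256 characters left out ...]
), np.float64(0.48)), (np.float64(0.55), np.float64(0.03), np.float64(0.48)), (np.float64(0.55), np.float64(0.01), np.float64(0.49)), (np.float64(0.54), np.float64(-0.0), np.float64(0.53)), (np.float64(0.63), np.float64(-0.03), np.float64(0.07))]
209 [(np.float64(0.53), np.float64(0.09), np.float64(0.54)), (np.float64(0.54), np.float64(0.08), np.float64(0.47)), (np.float64(0.61), np.float64(0.11), np.float64(0.07)), (np.float64(0.56), np.float64(0.06), np.float64(0.36)), (np.float64(0.55), np.float64(0.04), np.float64(0.39)), (np.float64(0.56), np.float64(0.02), np.float64(0.36)), (np.float64(0.53), np.float64(-0.0), np.float64(0.53)), (np.float64(0.62), np.float64(-0.03), np.float64(-0.0))]
```

Emit:
jog_arm([
  {"linear": [0, -0.5, 0.5], "turn": 0, "hand": -0.25},
  {"linear": [0, 0, 0.75], "turn": 0, "hand": -0.25},
  {"linear": [0, 0, 0.75], "turn": 0, "hand": -0.25},
  {"linear": [0, 0, 0.75], "turn": 0, "hand": -0.25},
  {"linear": [0, 0, 0.75], "turn": 0, "hand": -0.25},
  {"linear": [0, 0, 0.75], "turn": 0, "hand": -0.25},
  {"linear": [0, 0, 0], "turn": 0, "hand": -0.25},
])

```text
clock: 4.82
tcp_pos: [0.578, 0.0392, 0.045]
ee_rot: [-2.048, -2.378, 0.004]
wrist_force: [0.5, 0.3, 0.1]
width: 0.376
finger_force: 0.0
```

Emit:
jog_arm([
  {"linear": [0, 0, 0], "turn": 0, "hand": -1},
  {"linear": [0, 0, 0], "turn": 0, "hand": -1},
  {"linear": [0, 0, 0], "turn": 0, "hand": -1},
  {"linear": [0, 0, 0], "turn": 0, "hand": -1},
], squeeze=40)

```text
clock: 5.32
tcp_pos: [0.5798, 0.0391, 0.0474]
ee_rot: [2.049, 2.38, 0.001]
wrist_force: [-0.3, 0.6, -0.7]
width: -0.004
finger_force: 0.0
```

```bash
python3 -c "
from h import *
im,d=vision.grab_frame('scene'); t,_=vision.grab_frame('top')
a=cv2.resize(im[150:290,230:380],None,fx=2.6,fy=2.6,interpolation=2);b=cv2.resize(t[150:290,210:360],None,fx=2.6,fy=2.6,interpolation=2)
cv2.imwrite('pics/c2.png',np.hstack([a,b])); plan()"
```

```text
tcp [0.5796 0.0391 0.0472] yhead 8.5 tilt 0.02 q [-0.08  0.4   1.66 -0.    1.09 -0.23] w -0.0 clk 5.42
 turn units 0.0 axes x [-0.148  0.989 -0.   ] y [0.989 0.148 0.   ] z [ 0. -0. -1.]
```

View pics/c2.png

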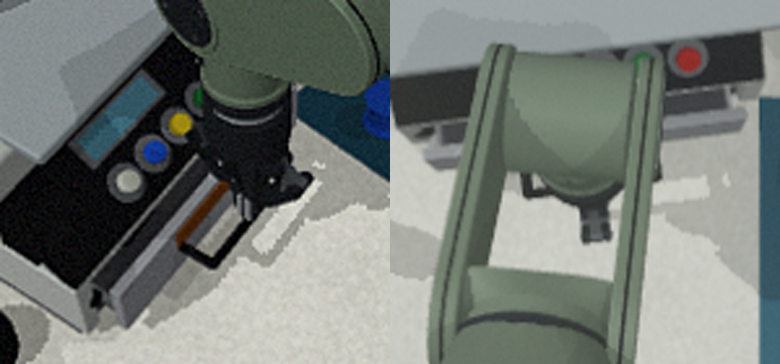

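Left: the two fingertips at (245,210) seem to end behind the bar rather than around it; right: handle's left end is unmoved at (527,190). I check with the projection of the tip and of the assumed bar.

```bash
python3 -c "
from h import *
b=np.array([.5796,.039,.056]);P=[b+[0,0,-.017],b,b+.06*ey,b-.06*ey, b+.06*ey+.033*ex]
print(((proj('scene',P)-[230,150])*2.6).round(0)); print(((proj('top',P)-[210,150])*2.6+[390,0]).round(0))
im,d=vision.grab_frame('scene')
uv=[(x/2.6+230,y/2.6+150) for x,y in ((187,249),(200,256),(215,263),(225,252),(235,242),(245,210),(240,205),(250,215),(255,222),(262,212))]
for q,p in zip(uv,depthpt('scene',uv,d).round(3)): print(((np.array(q)-[230,150])*2.6).round(0),p,(p@ex).round(3))
"
```

```text
[[250. 229.]
 [250. 219.]
 [214. 264.]
 [284. 177.]
 [186. 247.]]
[[592. 188.]
 [591. 185.]
 [527. 194.]
 [655. 177.]
 [523. 159.]]
[187. 249.] [0.6   0.105 0.059] 0.609
[200. 256.] [0.586 0.102 0.059] 0.595
[215. 263.] [0.569 0.099 0.06 ] 0.577
[225. 252.] [0.572 0.083 0.057] 0.578
[235. 242.] [0.573 0.067 0.055] 0.577
[245. 210.] [0.575 0.05  0.089] 0.576
[240. 205.] [0.581 0.051 0.092] 0.582
[250. 215.] [0.573 0.046 0.077] 0.573
[255. 222.] [0.597 0.013 0.002] 0.592
[262. 212.] [ 0.601 -0.001  0.002] 0.594
```

```bash
python3 -c "
from h import *
im,d=vision.grab_frame('scene')
uv=[(u,v) for v in range(218,252) for u in range(312,342)]
P=depthpt('scene',uv,d); t=manip.sense()['tcp_pos']
for (u,v),p in zip(uv,P):
    q=p-t; 
    if u%2==0 and 0.005<p[2]<.12: print(u,v,'ox',round(q@ex*1000),'oy',round(q@ey*1000),'z',round(p[2]*1000),end=' | ')
cv2.imwrite('pics/c3.png',cv2.resize(im[200:260,290:360],None,fx=8,fy=8,interpolation=0))"
```

```text
312 218 ox 32 oy 13 z 117 | 336 218 ox 5 oy -52 z 62 | 338 218 ox 1 oy -55 z 61 | 312 219 ox 42 oy 0 z 90 | 314 219 ox 27 oy 11 z 115 | 316 219 ox 39 oy -12 z 79 | 312 220 ox 42 oy 1 z 87 | 314 220 ox 40 oy -4 z 82 | 316 220 ox 39 oy -12 z 74 | 334 220 ox 7 oy -46 z 58 | 312 221 ox 41 oy 2 z 85 | 314 221 ox 38 oy -2 z 82 | 316 221 ox 39 oy -12 z 69 | 318 221 ox 14 oy 13 z 119 | 312 222 ox 41 oy 3 z 81 | 314 222 ox 38 oy -2 z 78 | 316 222 ox 39 oy -11 z 66 | 318 222 ox 14 oy 13 z 115 | 320 222 ox 9 oy 11 z 117 | 312 223 ox 39 oy 5 z 80 | 314 223 ox 38 oy -2 z 72 | 316 223 ox 39 oy -11 z 62 | 318 223 ox 40 oy -21 z 48 | 320 223 ox 7 oy 15 z 119 | 322 223 ox 3 oy 11 z 118 | 312 224 ox 38 oy 7 z 80 | 314 224 ox 40 oy -4 z 65 | 316 224 ox 38 oy -10 z 59 | 318 224 ox 41 oy -23 z 41 | 320 224 ox 9 oy 13 z 111 | 322 224 ox 5 oy 9 z 110 | 324 224 ox -2 oy 12 z 118 | 312 225 ox 39 oy 6 z 74 | 314 225 ox 39 oy -2 z 63 | 316 225 ox 40 oy -12 z 51 | 318 225 ox 42 oy -23 z 35 | 320 225 ox 12 oy 8 z 98 | 322 225 ox 4 oy 11 z 108 | 324 225 ox -3 oy 12 z 115 | 312 226 ox 38 oy 7 z 70 | 314 226 ox 38 
[... 2240 characters left out ...]
 4 oy 30 z 60 | 320 241 ox 1 oy 26 z 59 | 322 241 ox -2 oy 22 z 56 | 318 242 ox 3 oy 31 z 59 | 320 242 ox -1 oy 29 z 60 | 316 243 ox 6 oy 37 z 59 | 318 243 ox 1 oy 35 z 62 | 320 243 ox -2 oy 30 z 57 | 316 244 ox 4 oy 39 z 60 | 318 244 ox 0 oy 36 z 59 | 314 245 ox 7 oy 44 z 58 | 316 245 ox 1 oy 43 z 62 | 318 245 ox -1 oy 38 z 57 | 314 246 ox 5 oy 46 z 59 | 316 246 ox 1 oy 44 z 59 | 318 246 ox -3 oy 40 z 57 | 314 247 ox 2 oy 50 z 61 | 316 247 ox -1 oy 46 z 59 | 312 248 ox 6 oy 53 z 58 | 314 248 ox 2 oy 51 z 59 | 316 248 ox -2 oy 47 z 57 | 312 249 ox 4 oy 56 z 58 | 314 249 ox 0 oy 54 z 60 | 312 250 ox 2 oy 58 z 59 | 314 250 ox -2 oy 56 z 60 | 312 251 ox 1 oy 60 z 58 | 314 251 ox -3 oy 58 z 58 |
```

View pics/c3.png

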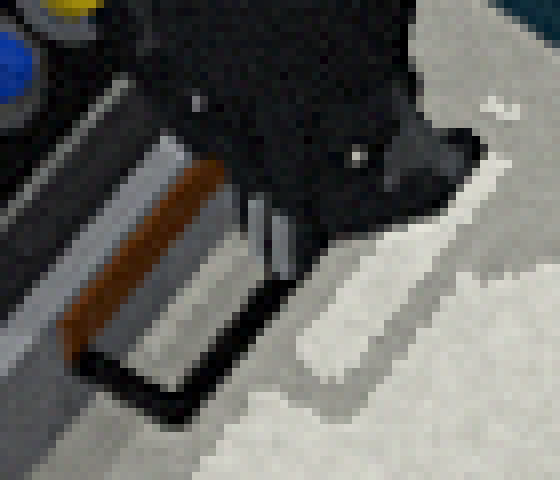

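The fingertips really end at about z = 0.07, above the bar, so they closed over it without touching it. I reopen, go 20 mm lower (still clear of the bench) and close again.

Emit:
jog_arm([
  {"linear": [0, 0, 0], "turn": 0, "hand": -0.25},
  {"linear": [0, 0, 0], "turn": 0, "hand": -0.25},
  {"linear": [0, 0, 0.5], "turn": 0, "hand": -0.25},
  {"linear": [0, 0, 0.5], "turn": 0, "hand": -0.25},
  {"linear": [0, 0, 0], "turn": 0, "hand": -1},
  {"linear": [0, 0, 0], "turn": 0, "hand": -1},
  {"linear": [0, 0, 0], "turn": 0, "hand": -1},
], squeeze=40)

```text
clock: 6.4
tcp_pos: [0.5788, 0.0393, 0.0259]
ee_rot: [-2.049, -2.38, 0.001]
wrist_force: [2.1, 0.6, -8.6]
width: 0.095
finger_force: 38.8
```

Emit:
jog_arm([
  {"linear": [0, 0, 0], "turn": 0, "hand": -0.25},
  {"linear": [0, 0, 0], "turn": 0, "hand": -0.25},
  {"linear": [0, 0, 0.5], "turn": 0, "hand": -0.25},
  {"linear": [0, 0, 0], "turn": 0, "hand": -1},
  {"linear": [0, 0, 0], "turn": 0, "hand": -1},
  {"linear": [0, 0, 0], "turn": 0, "hand": -1},
], squeeze=40)

```text
clock: 7.15
tcp_pos: [0.5816, 0.0389, 0.0189]
ee_rot: [2.048, 2.378, 0.004]
wrist_force: [0.1, -0.5, 9.1]
width: 0.096
finger_force: 39.1
```

Emit:
jog_arm([
  {"linear": [0, -0.4, 0], "turn": 0, "hand": -1},
  {"linear": [0, -0.8, 0], "turn": 0, "hand": -1},
  {"linear": [0, -1, 0], "turn": 0, "hand": -1},
  {"linear": [0, -1, 0], "turn": 0, "hand": -1},
  {"linear": [0, -1, 0], "turn": 0, "hand": -1},
  {"linear": [0, -0.8, 0], "turn": 0, "hand": -1},
  {"linear": [0, -0.5, 0], "turn": 0, "hand": -1},
  {"linear": [0, -0.2, 0], "turn": 0, "hand": -1},
])

```text
clock: 8.15
tcp_pos: [0.4689, 0.0221, 0.0189]
ee_rot: [2.048, 2.377, 0.006]
wrist_force: [1.7, 2.0, 8.6]
width: 0.101
finger_force: 40.4
```

```bash
python3 -c "
from h import *
plan(); s=manip.sense(); print(s['wrist_force'],s['finger_force'],s['tcp_pos']@ex)"
```

```text
tcp [0.4689 0.0221 0.0189] yhead 8.5 tilt 0.32 q [-0.14  0.24  1.95  0.    0.95 -0.29] w 0.1 clk 8.15
 turn units 0.0 axes x [-0.148  0.989 -0.001] y [0.989 0.148 0.005] z [ 0.006 -0.    -1.   ]
[1.6707608  1.95964769 8.58137044] 40.42230248451233 0.46693872460560026
```

Emit:
jog_arm([
  {"linear": [0, -0.2, 0], "turn": 0, "hand": -1},
  {"linear": [0, -0.2, 0], "turn": 0, "hand": -1},
  {"linear": [0, 0, 0], "turn": 0, "hand": -1},
])

```text
clock: 8.52
tcp_pos: [0.4611, 0.0209, 0.0189]
ee_rot: [2.048, 2.377, 0.005]
wrist_force: [0.1, 1.6, 10.4]
width: 0.096
finger_force: 40.6
```

Emit:
jog_arm([
  {"linear": [0, -0.2, 0], "turn": 0, "hand": -1},
  {"linear": [0, -0.2, 0], "turn": 0, "hand": -1},
  {"linear": [0, -0.2, 0], "turn": 0, "hand": -1},
  {"linear": [0, 0, 0], "turn": 0, "hand": -1},
])

```text
clock: 9.02
tcp_pos: [0.4618, 0.0209, 0.0192]
ee_rot: [2.04, 2.359, 0.038]
wrist_force: [34.5, 12.8, -29.5]
width: 0.094
finger_force: 38.7
```

Emit:
jog_arm([
  {"linear": [0, 0.2, 0], "turn": 0, "hand": -0.25},
  {"linear": [0, 0, 0], "turn": 0, "hand": -0.25},
  {"linear": [0, 0, -0.5], "turn": 0, "hand": -0.25},
  {"linear": [0, 0, -1], "turn": 0, "hand": -0.25},
  {"linear": [0, 0, -1], "turn": 0, "hand": -0.25},
  {"linear": [0, 0, -1], "turn": 0, "hand": -0.25},
  {"linear": [0, 0, -1], "turn": 0, "hand": -0.25},
  {"linear": [0, 0, -1], "turn": 0, "hand": -0.25},
])

```text
clock: 10.02
tcp_pos: [0.4491, 0.0197, 0.1275]
ee_rot: [-2.049, -2.379, 0.003]
wrist_force: [-0.3, -0.1, -0.3]
width: 0.373
finger_force: 0.0
```

```bash
python3 -c "
from h import *
plan([.438,-.383,.09],-91.65)"
```

```text
tcp [0.4491 0.0197 0.1275] yhead 8.5 tilt 0.15 q [-0.15  0.03  1.92 -0.    1.2  -0.3 ] w 0.37 clk 10.03
 turn units -13.93 axes x [-0.148  0.989  0.   ] y [ 0.989  0.148 -0.003] z [-0.003 -0.    -1.   ]
 shift before turn [-19.83  -3.53   1.88] after turn [ -0.03 -20.14   1.88]
```

Emit:
jog_arm([
  {"linear": [-0.98, -0.2, 0], "turn": -1, "hand": -0.25},
  {"linear": [-0.96, -0.3, 0], "turn": -1, "hand": 0.7},
  {"linear": [-0.92, -0.4, 0], "turn": -1, "hand": 0.7},
  {"linear": [-0.88, -0.5, 0], "turn": -1, "hand": 0.7},
  {"linear": [-0.83, -0.55, 0], "turn": -1, "hand": 0.7},
  {"linear": [-0.77, -0.65, 0], "turn": -1, "hand": 0.7},
  {"linear": [-0.7, -0.7, 0], "turn": -1, "hand": 0.7},
  {"linear": [-0.6, -0.8, 0], "turn": -1, "hand": 0.7},
])

```text
clock: 11.02
tcp_pos: [0.4405, -0.1404, 0.1269]
ee_rot: [-0.956, -2.99, -0.0]
wrist_force: [-0.1, 0.5, 0.1]
width: 0.85
finger_force: 0.0
```

Emit:
jog_arm([
  {"linear": [-0.55, -0.85, 0], "turn": -1, "hand": 0.7},
  {"linear": [-0.45, -0.9, 0], "turn": -1, "hand": 0.7},
  {"linear": [-0.35, -0.95, 0], "turn": -1, "hand": 0.7},
  {"linear": [-0.25, -0.95, 0], "turn": -1, "hand": 0.7},
  {"linear": [-0.15, -1, 0], "turn": -1, "hand": 0.7},
  {"linear": [-0.05, -1, 0], "turn": -1, "hand": 0.7},
  {"linear": [0, -1, 0], "turn": 0, "hand": 0.7},
  {"linear": [0, -1, 0], "turn": 0, "hand": 0.7},
])

```text
clock: 12.02
tcp_pos: [0.433, -0.3011, 0.127]
ee_rot: [-0.036, -3.141, -0.001]
wrist_force: [1.7, 0.1, -0.3]
width: 0.852
finger_force: 0.0
```

```bash
python3 -c "
from h import *
plan([.438,-.383,.06],88.3)"
```

```text
tcp [ 0.433  -0.3011  0.127 ] yhead 88.7 tilt 0.05 q [-0.77  0.19  1.74 -0.    1.21 -2.32] w 0.85 clk 12.03
 turn units 0.06 axes x [-1.     0.023  0.001] y [0.023 1.    0.001] z [-0.001  0.001 -1.   ]
 shift before turn [-0.35 -4.09  3.35] after turn [-0.38 -4.09  3.35]
```

Emit:
jog_arm([
  {"linear": [-0.1, -1, 0.4], "turn": 0, "hand": 0.7},
  {"linear": [-0.1, -1, 0.4], "turn": 0, "hand": 0.7},
  {"linear": [-0.1, -1, 0.4], "turn": 0, "hand": 0.7},
  {"linear": [-0.1, -0.9, 0.4], "turn": 0, "hand": 0.7},
  {"linear": [0, 0, 0.5], "turn": 0, "hand": 0.7},
  {"linear": [0, 0, 0], "turn": 0, "hand": 0.7},
])

```text
clock: 12.78
tcp_pos: [0.439, -0.3773, 0.0833]
ee_rot: [-0.034, -3.139, -0.005]
wrist_force: [0.1, 0.6, 0.6]
width: 0.849
finger_force: 0.0
```

```bash
python3 -c "
from h import *
plan([.438,-.383,.02],88.3); t=manip.sense()['tcp_pos']
im,d=vision.grab_frame('scene'); tp,dt=vision.grab_frame('top')
c=np.array([459,181]); a=cv2.resize(im[140:210,415:505],None,fx=4.4,fy=4.4,interpolation=2);b=cv2.resize(tp[235:325,400:490],None,fx=4.4,fy=3.42,interpolation=2)
cv2.imwrite('pics/c4.png',np.hstack([a,b]))
# lowest finger points: scene depth, near tcp
uv=[(u,v) for v in range(140,210) for u in range(415,505)]
P=depthpt('scene',uv,d)-t*[1,1,0]; m=(np.abs(P[:,0])<.02)&(np.abs(P[:,1])<.065)&(P[:,2]>.025)
for lo in np.arange(-.065,.065,.01):
    k=m&(P[:,1]>=lo)&(P[:,1]<lo+.01)
    if k.any(): print(lo.round(3),'zmin',np.sort(P[k,2])[:4].round(3))
"
```

```text
tcp [ 0.439  -0.3773  0.0833] yhead 88.8 tilt 0.22 q [-0.86  0.35  1.64  0.    1.16 -2.41] w 0.85 clk 12.78
 turn units 0.08 axes x [-1.     0.022  0.002] y [0.022 1.    0.003] z [-0.002  0.003 -1.   ]
 shift before turn [ 0.04 -0.3   3.16] after turn [ 0.03 -0.3   3.16]
-0.045 zmin [0.116 0.116 0.118 0.118]
-0.035 zmin [0.124 0.125 0.128 0.133]
0.015 zmin [0.186 0.193 0.195 0.201]
0.025 zmin [0.163 0.17  0.176 0.179]
0.035 zmin [0.117 0.117 0.118 0.119]
0.045 zmin [0.119 0.123 0.123 0.124]
0.055 zmin [0.164 0.164 0.165 0.168]
```

View pics/c4.png

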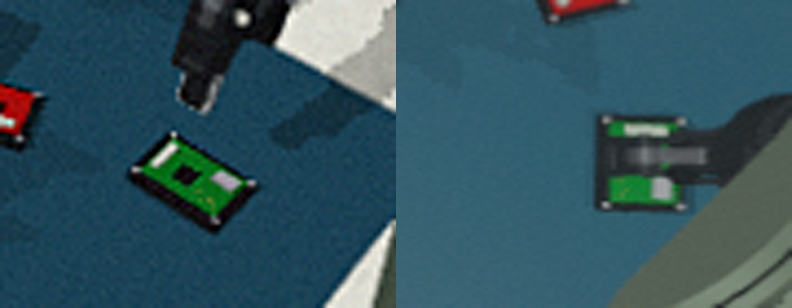

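Left: the fingertips hang over the pallet at about z = 0.116, so they sit about 33 mm higher than the TCP reading implies; right: the jaw lines up with the pallet centre (643,162). I go down using the measured tip height.

Emit:
jog_arm([
  {"linear": [0, -0.3, 0.8], "turn": 0, "hand": 0.7},
  {"linear": [0, 0, 1], "turn": 0, "hand": 0.7},
  {"linear": [0, 0, 1], "turn": 0, "hand": 0.7},
  {"linear": [0, 0, 1], "turn": 0, "hand": 0.7},
  {"linear": [0, 0, 0.7], "turn": 0, "hand": 0.7},
  {"linear": [0, 0, 0.4], "turn": 0, "hand": 0.7},
  {"linear": [0, 0, 0.2], "turn": 0, "hand": 0.7},
  {"linear": [0, 0, 0], "turn": 0, "hand": 0.7},
])

```text
clock: 13.88
tcp_pos: [0.4399, -0.3848, -0.0169]
ee_rot: [0.034, 3.141, -0.0]
wrist_force: [-0.6, 0.1, 0.0]
width: 0.853
finger_force: 0.0
```

```bash
cat > tip.py <<'E'
from h import *
s=manip.sense(); t=s['tcp_pos']; print(t.round(4),s['wrist_force'].round(1))
im,d=vision.grab_frame('scene')
c=proj('scene',[t+[0,0,.03]])[0].astype(int)
uv=[(u,v) for v in range(c[1]-40,c[1]+30) for u in range(c[0]-45,c[0]+45)]
P=depthpt('scene',uv,d)-t*[1,1,0]; m=(np.abs(P[:,0])<.014)&(np.abs(P[:,1])<.065)
for lo in np.arange(-.06,.06,.01):
    k=m&(P[:,1]>=lo)&(P[:,1]<lo+.01)
    if k.any(): print(lo.round(3),np.sort(P[k,2])[::max(1,k.sum()//12)].round(3))
E
python3 tip.py
```

```text
[ 0.4399 -0.3848 -0.0169] [-0.6  0.1  0. ]
-0.06 [-0.    -0.     0.     0.001  0.001  0.002  0.002  0.004]
-0.05 [-0.001 -0.    -0.    -0.     0.     0.     0.001  0.001  0.001  0.001
  0.001  0.002  0.002  0.003  0.004  0.005  0.032  0.038  0.041  0.051
  0.051  0.059  0.063]
-0.04 [-0.001  0.     0.001  0.002  0.015  0.018  0.023  0.027  0.03   0.036
  0.039  0.045  0.05   0.079]
-0.03 [0.003 0.01  0.011 0.074 0.076 0.082 0.086]
-0.02 [0.01  0.01  0.01  0.01  0.011 0.011 0.011 0.011 0.012 0.012 0.013 0.013
 0.013 0.089 0.094]
-0.01 [0.009 0.01  0.01  0.01  0.01  0.011 0.012 0.012 0.012 0.012 0.013 0.014
 0.014 0.014 0.098]
0.0 [0.009 0.009 0.01  0.01  0.012 0.012 0.012 0.012 0.013 0.013 0.013 0.015
 0.015 0.015 0.112]
0.01 [0.009 0.009 0.01  0.011 0.011 0.011 0.012 0.012 0.013 0.014 0.014 0.107
 0.11  0.11  0.112 0.112 0.113 0.114 0.117]
0.02 [-0.002  0.008  0.01   0.09   0.093  0.1    0.104  0.117  0.171  0.174
  0.182  0.183  0.187]
0.03 [-0.003  0.011  0.093  0.122  0.132  0.14   0.148  0.156  0.164  0.172
  0.18   0.193  0.205]
0.04 [-0.001 -0.     0.001  0.002  0.022  0.027  0.034  0.039  0.057  0.071
  0.114  0.117  0.12 ]
0.05 [-0.002 -0.     0.001  0.001  0.003  0.027  0.036  0.041  0.068  0.07
  0.099  0.118  0.119]
```

Emit:
jog_arm([
  {"linear": [0, 0, 0.35], "turn": 0, "hand": 0.7},
  {"linear": [0, 0, 0], "turn": 0, "hand": 0.4},
  {"linear": [0, 0, 0], "turn": 0, "hand": 0.1},
  {"linear": [0, 0, 0], "turn": 0, "hand": -0.2},
  {"linear": [0, 0, 0], "turn": 0, "hand": -0.2},
], squeeze=35)

```text
clock: 14.55
tcp_pos: [0.4398, -0.3848, -0.0239]
ee_rot: [0.034, 3.141, -0.0]
wrist_force: [-0.3, 0.1, 0.4]
width: 0.572
finger_force: 37.1
```

Emit:
jog_arm([
  {"linear": [0, 0, -0.2], "turn": 0, "hand": -0.2},
  {"linear": [0, 0, -0.5], "turn": 0, "hand": -0.2},
  {"linear": [0, 0, -0.8], "turn": 0, "hand": -0.2},
  {"linear": [0, 0, -1], "turn": 0, "hand": -0.2},
  {"linear": [0, 0, -1], "turn": 0, "hand": -0.2},
  {"linear": [0, 0, -1], "turn": 0, "hand": -0.2},
  {"linear": [0, 0, -1], "turn": 0, "hand": -0.2},
  {"linear": [0, 0, -0.5], "turn": 0, "hand": -0.2},
])

```text
clock: 15.55
tcp_pos: [0.4406, -0.3856, 0.0987]
ee_rot: [0.034, 3.139, -0.005]
wrist_force: [-0.0, -0.6, -0.8]
width: 0.573
finger_force: 37.0
```

```bash
cat > tray.py <<'E'
from h import *
im,d=vision.grab_frame('top')
uv=np.array([(u,v) for v in range(170,290) for u in range(200,380)])
P=depthpt('top',uv,d); a=P@ex; b=P@ey; z=P[:,2]
for bb in (-.08,-.05,-.02): # handle rail: z .055-.067, lateral slices
    k=(abs(b-bb)<.008)&(z>.052)&(z<.07)&(a<.52)
    if k.any(): print('handle ex',a[k].min().round(4),np.median(a[k]).round(4),a[k].max().round(4))
for bb in (-.15,-.115,0.02,.05):
    k=(abs(b-bb)<.006)&(z>.08)&(z<.095)&(a<.60)
    if k.any(): print('front top at',bb,'ex',a[k].min().round(4),a[k].max().round(4))
k=(abs(a-.56)<.01)
for lo in np.arange(-.24,.14,.01):
    q=k&(b>=lo)&(b<lo+.01); print(round(lo,2),np.median(z[q]).round(3) if q.any() else None,end='; ')
E
python3 tray.py; python3 -c "
from h import *
p=ex*.572-ey*.1153; print(p); plan([p[0],p[1],.10],98.5)
s=manip.sense();print(s['finger_force'],s['wrist_force'])"
```

```text
handle ex 0.4542 0.4591 0.4952
handle ex 0.454 0.4588 0.4953
handle ex 0.4537 0.459 0.4952
front top at -0.15 ex 0.4971 0.5066
front top at -0.115 ex 0.4962 0.5067
front top at 0.02 ex 0.4969 0.5087
front top at 0.05 ex 0.4968 0.5089
-0.24 0.001; -0.23 0.002; -0.22 0.001; -0.21 0.002; -0.2 0.001; -0.19 0.039; -0.18 0.033; -0.17 0.033; -0.16 0.033; -0.15 0.033; -0.14 0.033; -0.13 0.034; -0.12 0.033; -0.11 0.033; -0.1 0.033; -0.09 0.033; -0.08 0.033; -0.07 0.033; -0.06 0.032; -0.05 0.032; -0.04 0.032; -0.03 0.033; -0.02 0.042; -0.01 0.043; 0.0 0.044; 0.01 0.044; 0.02 0.044; 0.03 0.034; 0.04 0.033; 0.05 0.032; 0.06 0.032; 0.07 0.033; 0.08 0.033; 0.09 0.049; 0.1 0.001; 0.11 0.0; 0.12 0.002; 0.13 0.0; [ 0.58281008 -0.02846939  0.        ]
tcp [ 0.441  -0.386   0.0994] yhead 88.8 tilt 0.28 q [-0.87  0.33  1.62 -0.    1.18 -2.42] w 0.57 clk 15.6
 turn units -1.7 axes x [-1.     0.022 -0.003] y [ 0.022  1.    -0.004] z [ 0.003 -0.004 -1.   ]
 shift before turn [-6.7  18.03 -0.07] after turn [-9.66 16.63 -0.07]
37.00225532054901 [-0.6482757  -0.01185594  1.29083405]
```

Emit:
jog_arm([
  {"linear": [-0.2, 0.4, 0], "turn": 0, "hand": -0.2},
  {"linear": [-0.3, 0.7, 0], "turn": -0.1, "hand": -0.2},
  {"linear": [-0.45, 0.95, 0], "turn": -0.1, "hand": -0.2},
  {"linear": [-0.45, 0.95, 0], "turn": -0.1, "hand": -0.2},
  {"linear": [-0.45, 0.95, 0], "turn": -0.1, "hand": -0.2},
  {"linear": [-0.45, 0.95, 0], "turn": -0.1, "hand": -0.2},
  {"linear": [-0.45, 0.95, 0], "turn": -0.1, "hand": -0.2},
  {"linear": [-0.45, 0.95, 0], "turn": -0.1, "hand": -0.2},
])

```text
clock: 16.6
tcp_pos: [0.5033, -0.2468, 0.096]
ee_rot: [-0.077, 3.14, -0.0]
wrist_force: [-0.1, -0.1, -1.1]
width: 0.573
finger_force: 37.0
```

Emit:
jog_arm([
  {"linear": [-0.45, 0.95, 0], "turn": -0.1, "hand": -0.2},
  {"linear": [-0.45, 0.95, 0], "turn": -0.1, "hand": -0.2},
  {"linear": [-0.45, 0.95, 0], "turn": -0.1, "hand": -0.2},
  {"linear": [-0.45, 0.95, 0], "turn": -0.1, "hand": -0.2},
  {"linear": [-0.45, 0.95, 0], "turn": -0.1, "hand": -0.2},
  {"linear": [-0.45, 0.95, 0], "turn": -0.1, "hand": -0.2},
  {"linear": [-0.45, 0.7, 0], "turn": -0.1, "hand": -0.2},
  {"linear": [-0.4, 0.4, 0], "turn": -0.1, "hand": -0.2},
])

```text
clock: 17.6
tcp_pos: [0.5631, -0.1057, 0.096]
ee_rot: [0.203, -3.135, 0.0]
wrist_force: [0.6, -0.6, -0.5]
width: 0.572
finger_force: 37.0
```

```bash
python3 -c "
from h import *
p=ex*.572-ey*.1153; plan([p[0],p[1],.05],98.5)
s=manip.sense();print(s['finger_force'],s['wrist_force'])"
```

```text
tcp [ 0.5631 -0.1057  0.096 ] yhead 97.4 tilt 0.01 q [-0.34  0.32  1.65 -0.    1.17 -2.04] w 0.57 clk 17.6
 turn units -0.19 axes x [-0.992 -0.129  0.   ] y [-0.129  0.992 -0.   ] z [-0. -0. -1.]
 shift before turn [-1.48  3.7   2.3 ] after turn [-1.55  3.68  2.3 ]
36.98586881160736 [ 0.59417033 -0.56833349 -0.47566499]
```

Emit:
jog_arm([
  {"linear": [-0.3, 0.7, 0], "turn": -0.2, "hand": -0.2},
  {"linear": [-0.4, 0.9, 0], "turn": 0, "hand": -0.2},
  {"linear": [-0.4, 0.9, 0], "turn": 0, "hand": -0.2},
  {"linear": [-0.3, 0.8, 0], "turn": 0, "hand": -0.2},
  {"linear": [-0.1, 0.4, 0.3], "turn": 0, "hand": -0.2},
  {"linear": [0, 0, 0.8], "turn": 0, "hand": -0.2},
  {"linear": [0, 0, 0.8], "turn": 0, "hand": -0.2},
  {"linear": [0, 0, 0.8], "turn": 0, "hand": -0.2},
])

```text
clock: 18.6
tcp_pos: [0.5808, -0.0297, 0.0401]
ee_rot: [0.231, -3.131, -0.0]
wrist_force: [0.0, 0.3, -0.1]
width: 0.572
finger_force: 37.0
```

Emit:
jog_arm([
  {"linear": [0, 0, 0.7], "turn": 0, "hand": -0.2},
  {"linear": [0, 0, 0.4], "turn": 0, "hand": -0.2},
  {"linear": [0, 0, 0.2], "turn": 0, "hand": -0.2},
  {"linear": [0, 0, 0.1], "turn": 0, "hand": -0.2},
  {"linear": [0, 0, 0], "turn": 0, "hand": -0.2},
])

```text
clock: 19.23
tcp_pos: [0.5821, -0.0293, 0.0144]
ee_rot: [-0.233, 3.132, -0.0]
wrist_force: [-0.0, 0.0, -0.3]
width: 0.574
finger_force: 37.0
```

```bash
python3 -c "
from h import *
p=ex*.572-ey*.1153; plan([p[0],p[1],.008],98.5)
s=manip.sense();print(s['finger_force'],s['wrist_force'])"
```

```text
tcp [ 0.5821 -0.0293  0.0144] yhead 98.5 tilt 0.05 q [-0.2   0.45  1.67 -0.    1.03 -1.92] w 0.57 clk 19.23
 turn units -0.0 axes x [-0.989 -0.148 -0.001] y [-0.148  0.989 -0.   ] z [ 0.001 -0.    -1.   ]
 shift before turn [-0.04  0.04  0.32] after turn [-0.04  0.04  0.32]
36.98718845844269 [-0.02392217  0.01539065 -0.3150421 ]
```

Emit:
jog_arm([
  {"linear": [0, 0, 0.1], "turn": 0, "hand": -0.2},
  {"linear": [0, 0, 0.1], "turn": 0, "hand": -0.2},
  {"linear": [0, 0, 0.07], "turn": 0, "hand": -0.2},
  {"linear": [0, 0, 0], "turn": 0, "hand": -0.2},
])

```text
clock: 19.73
tcp_pos: [0.5815, -0.0292, 0.0084]
ee_rot: [0.233, -3.133, -0.0]
wrist_force: [0.4, 0.1, -0.2]
width: 0.568
finger_force: 37.0
```

Emit:
jog_arm([
  {"linear": [0, 0, 0.05], "turn": 0, "hand": -0.2},
  {"linear": [0, 0, 0.04], "turn": 0, "hand": -0.2},
  {"linear": [0, 0, 0], "turn": 0, "hand": -0.2},
])

```text
clock: 20.1
tcp_pos: [0.5825, -0.0292, 0.0081]
ee_rot: [-0.232, 3.132, 0.0]
wrist_force: [-2.0, 0.9, 5.1]
width: 0.57
finger_force: 37.6
```

Emit:
jog_arm([
  {"linear": [0, 0, 0], "turn": 0, "hand": 0.25},
  {"linear": [0, 0, 0], "turn": 0, "hand": 0.35},
  {"linear": [0, 0, 0], "turn": 0, "hand": 0.35},
  {"linear": [0, 0, -0.4], "turn": 0, "hand": 0.35},
  {"linear": [0, 0, -1], "turn": 0, "hand": 0.35},
  {"linear": [0, 0, -1], "turn": 0, "hand": 0.35},
  {"linear": [0, 0, -1], "turn": 0, "hand": 0.35},
  {"linear": [0, 0, -1], "turn": 0, "hand": 0.35},
])

```text
clock: 21.1
tcp_pos: [0.5825, -0.0294, 0.0974]
ee_rot: [-0.232, 3.131, -0.001]
wrist_force: [-0.1, -1.0, -0.2]
width: 0.675
finger_force: 0.0
```

Emit:
jog_arm([
  {"linear": [1, 0.4, 0], "turn": 0, "hand": -1},
  {"linear": [1, 0.4, 0], "turn": 0, "hand": -1},
  {"linear": [1, 0.5, 0], "turn": 0, "hand": -1},
  {"linear": [1, 0.5, 0], "turn": 0, "hand": -1},
  {"linear": [1, 0.5, 0], "turn": 0, "hand": -1},
  {"linear": [1, 0.5, 0], "turn": 0, "hand": -1},
  {"linear": [1, 0.5, 0], "turn": 0, "hand": -1},
  {"linear": [0.2, 0, 0], "turn": 0, "hand": -1},
])

```text
clock: 22.1
tcp_pos: [0.4291, 0.015, 0.0959]
ee_rot: [-0.234, 3.131, -0.001]
wrist_force: [0.8, -0.5, 0.2]
width: -0.0
finger_force: 0.0
```

Emit:
jog_arm([
  {"linear": [0, 0, 0.8], "turn": 0, "hand": -1},
  {"linear": [0, 0, 1], "turn": 0, "hand": -1},
  {"linear": [0, 0, 1], "turn": 0, "hand": -1},
  {"linear": [0, 0, 0.8], "turn": 0, "hand": -1},
  {"linear": [0, 0, 0.4], "turn": 0, "hand": -1},
  {"linear": [0, 0, 0], "turn": 0, "hand": -1},
])

```text
clock: 22.85
tcp_pos: [0.43, 0.0146, 0.0149]
ee_rot: [-0.232, 3.133, -0.0]
wrist_force: [0.5, 0.9, 0.1]
width: -0.0
finger_force: 0.0
```

```bash
python3 -c "
from h import *
plan(); t=manip.sense()['tcp_pos']; print(t@ex,t@ey)
im,_=vision.grab_frame('top'); sc,_=vision.grab_frame('scene')
cv2.imwrite('pics/c5.png',np.hstack([cv2.resize(im[140:280,210:350],None,fx=2.8,fy=2.8,interpolation=2),cv2.resize(sc[150:290,240:380],None,fx=2.8,fy=2.8,interpolation=2)]))"; python3 tray.py
```

```text
tcp [0.43   0.0146 0.0149] yhead 98.5 tilt 0.01 q [-0.17  0.18  2.04 -0.    0.92 -1.89] w -0.0 clk 22.85
 turn units 0.0 axes x [-0.989 -0.148 -0.   ] y [-0.148  0.989 -0.   ] z [ 0. -0. -1.]
0.42732179202476717 -0.04989620025020611
handle ex 0.4959 0.4959 0.4959
handle ex 0.4957 0.4957 0.4957
handle ex 0.4957 0.4957 0.4957
front top at -0.15 ex 0.4977 0.5071
front top at -0.115 ex 0.496 0.5075
front top at 0.02 ex 0.4974 0.5095
front top at 0.05 ex 0.4975 0.509
-0.24 0.002; -0.23 0.0; -0.22 0.002; -0.21 0.001; -0.2 0.001; -0.19 0.038; -0.18 0.033; -0.17 0.033; -0.16 0.033; -0.15 0.033; -0.14 0.044; -0.13 0.045; -0.12 0.045; -0.11 0.044; -0.1 0.042; -0.09 0.033; -0.08 0.033; -0.07 0.032; -0.06 0.032; -0.05 0.033; -0.04 0.032; -0.03 0.032; -0.02 0.041; -0.01 0.043; 0.0 0.044; 0.01 0.043; 0.02 0.044; 0.03 0.035; 0.04 0.032; 0.05 0.033; 0.06 0.033; 0.07 0.033; 0.08 0.034; 0.09 0.049; 0.1 0.001; 0.11 0.002; 0.12 0.001; 0.13 0.0;
```

View pics/c5.png

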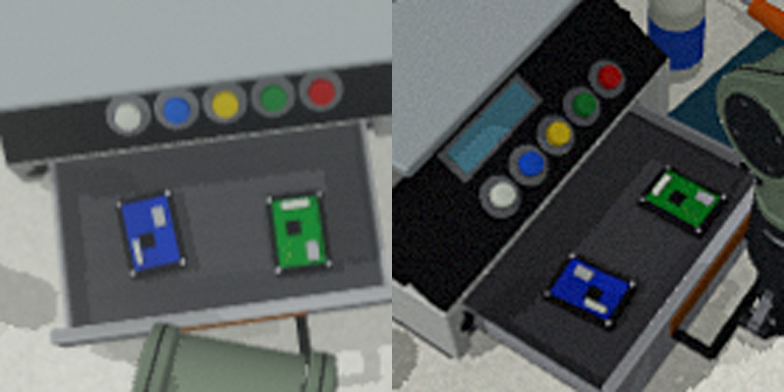

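Both pallets lie flat, blue at (150,235) and green at (298,232), with the finger in front of the bar. Pushing shut now.

Emit:
jog_arm([
  {"linear": [-0.4, 0, 0], "turn": 0, "hand": -1},
  {"linear": [-0.4, 0, 0], "turn": 0, "hand": -1},
  {"linear": [-0.5, 0, 0], "turn": 0, "hand": -1},
  {"linear": [-0.7, 0, 0], "turn": 0, "hand": -1},
  {"linear": [-0.8, 0, 0], "turn": 0, "hand": -1},
  {"linear": [-0.8, 0, 0], "turn": 0, "hand": -1},
  {"linear": [-0.8, 0, 0], "turn": 0, "hand": -1},
  {"linear": [-0.8, 0, 0], "turn": 0, "hand": -1},
])

```text
clock: 24.0
tcp_pos: [0.5332, 0.0304, 0.0145]
ee_rot: [0.233, -3.132, -0.0]
wrist_force: [-3.5, -0.1, 1.9]
width: 0.001
finger_force: 1.4
```

Emit:
jog_arm([
  {"linear": [-0.8, 0, 0], "turn": 0, "hand": -1},
  {"linear": [-0.7, 0, 0], "turn": 0, "hand": -1},
  {"linear": [-0.5, 0, 0], "turn": 0, "hand": -1},
  {"linear": [-0.3, 0, 0], "turn": 0, "hand": -1},
  {"linear": [-0.2, 0, 0], "turn": 0, "hand": -1},
  {"linear": [0, 0, 0], "turn": 0, "hand": -1},
])

```text
clock: 24.75
tcp_pos: [0.5824, 0.0375, 0.0148]
ee_rot: [-0.232, 3.132, -0.0]
wrist_force: [0.9, -0.8, 0.1]
width: -0.0
finger_force: 0.1
```

```bash
python3 -c "
from h import *
plan(); s=manip.sense();t=s['tcp_pos']; print(t@ex,s['wrist_force'])"
```

```text
tcp [0.5824 0.0375 0.0148] yhead 98.5 tilt 0.07 q [-0.08  0.45  1.66  0.    1.03 -1.8 ] w -0.0 clk 24.75
 turn units 0.0 axes x [-0.989 -0.148 -0.001] y [-0.148  0.989 -0.   ] z [ 0.001  0.    -1.   ]
0.5814938737149268 [ 0.90411338 -0.83926635  0.10658292]
```

Continue slowly until the stop is felt.

Emit:
jog_arm([
  {"linear": [-0.2, 0, 0], "turn": 0, "hand": -1},
  {"linear": [-0.1, 0, 0], "turn": 0, "hand": -1},
  {"linear": [0, 0, 0], "turn": 0, "hand": -1},
])

```text
clock: 25.12
tcp_pos: [0.5838, 0.0379, 0.0144]
ee_rot: [0.233, -3.124, 0.0]
wrist_force: [-9.9, -2.1, 6.7]
width: -0.001
finger_force: 5.3
```

Emit:
jog_arm([
  {"linear": [-0.15, 0, 0], "turn": 0, "hand": -1},
  {"linear": [-0.1, 0, 0], "turn": 0, "hand": -1},
  {"linear": [0, 0, 0], "turn": 0, "hand": -1},
])

```text
clock: 25.5
tcp_pos: [0.5835, 0.038, 0.0137]
ee_rot: [0.233, -3.113, 0.001]
wrist_force: [-20.6, -4.7, 13.8]
width: -0.004
finger_force: 10.8
```

Emit:
jog_arm([
  {"linear": [0.6, 0, 0], "turn": 0, "hand": -1},
  {"linear": [1, 0, 0], "turn": 0, "hand": -1},
  {"linear": [1, 0, -0.3], "turn": 0, "hand": -1},
  {"linear": [1, 0, -1], "turn": 0, "hand": -1},
  {"linear": [0.5, 0, -1], "turn": 0, "hand": -1},
  {"linear": [0, 0, -1], "turn": 0, "hand": -1},
  {"linear": [0, 0, -1], "turn": 0, "hand": -1},
  {"linear": [0, 0, -1], "turn": 0, "hand": -1},
])

```text
clock: 26.5
tcp_pos: [0.5126, 0.027, 0.122]
ee_rot: [-0.232, 3.13, -0.0]
wrist_force: [-0.0, 0.2, -0.7]
width: 0.0
finger_force: 0.0
```

Emit:
jog_arm([
  {"linear": [0, 0, -1], "turn": 0, "hand": -1},
  {"linear": [0, 0, -1], "turn": 0, "hand": -1},
  {"linear": [0, 0, -1], "turn": 0, "hand": -1},
  {"linear": [0, 0, -1], "turn": 0, "hand": -1},
  {"linear": [0, 0, -1], "turn": 0, "hand": -1},
  {"linear": [0, 0, -1], "turn": 0, "hand": -1},
  {"linear": [0, 0, -1], "turn": 0, "hand": -1},
  {"linear": [0, 0, -1], "turn": 0, "hand": -1},
])

```text
clock: 27.5
tcp_pos: [0.5123, 0.027, 0.282]
ee_rot: [-0.232, 3.13, -0.0]
wrist_force: [0.1, -1.2, -0.1]
width: 0.002
finger_force: 0.0
```

```bash
python3 -c "
from h import *
plan(); s=manip.sense();t=s['tcp_pos']; q=s['qpos']
D=[(.207,1.5428,.2245,.5286,.2069),(.18,2.04,.43,.0146,.0149),(.33,1.62,.441,-.386,.0994),(.45,1.67,.5821,-.0293,.0144),(.31,1.57,.5909,.0393,.1323),(.07,1.7,.403,.3111,.2074),(q[1],q[2],*t)]
A=[];B=[]
for a,b,x,y,z in D:
    r=np.sqrt(x*x+y*y-.086**2)
    A+=[[np.sin(a),np.sin(a+b),np.cos(a+b),1,0],[np.cos(a),np.cos(a+b),-np.sin(a+b),0,1]];B+=[r,z]
x,res,_,_=np.linalg.lstsq(np.array(A),np.array(B),rcond=None); print('a,b,e,r0,h-L',x,(np.array(A)@x-B).round(3))
# rise along plumb: joints where
"
```

```text
tcp [0.5123 0.027  0.282 ] yhead 98.5 tilt 0.17 q [-0.12  0.02  1.59  0.    1.52 -1.84] w 0.0 clk 27.5
 turn units 0.0 axes x [-0.989 -0.148 -0.003] y [-0.148  0.989 -0.   ] z [ 0.003 -0.    -1.   ]
a,b,e,r0,h-L [ 0.46310933  0.49782015  0.09830715  0.0016015  -0.06118547] [ 0.001 -0.     0.     0.    -0.002  0.002 -0.    -0.002  0.001  0.002
  0.001 -0.001 -0.001 -0.001]
```

Emit:
jog_arm([
  {"linear": [-0.3, 0, -1], "turn": 0, "hand": -1},
  {"linear": [-0.3, 0, -1], "turn": 0, "hand": -1},
  {"linear": [-0.5, 0, -1], "turn": 0, "hand": -1},
  {"linear": [-0.7, 0, -1], "turn": 0, "hand": -1},
  {"linear": [-0.8, 0, -1], "turn": 0, "hand": -1},
  {"linear": [-1, 0, -1], "turn": 0, "hand": -1},
  {"linear": [-1, 0, -1], "turn": 0, "hand": -1},
  {"linear": [-1, 0, -1], "turn": 0, "hand": -1},
])

```text
clock: 28.5
tcp_pos: [0.6236, 0.0437, 0.4419]
ee_rot: [-0.233, 3.13, -0.0]
wrist_force: [0.7, -0.3, -0.3]
width: 0.002
finger_force: 0.0
```

Emit:
jog_arm([
  {"linear": [-1, 0, -0.5], "turn": 0, "hand": -1},
  {"linear": [-1, 0, -0.5], "turn": 0, "hand": -1},
  {"linear": [-1, 0, -0.5], "turn": 0, "hand": -1},
  {"linear": [-1, 0, -0.5], "turn": 0, "hand": -1},
  {"linear": [-1, 0, -0.5], "turn": 0, "hand": -1},
  {"linear": [-1, 0, -0.5], "turn": 0, "hand": -1},
  {"linear": [-1, 0, -0.5], "turn": 0, "hand": -1},
  {"linear": [-1, 0, -0.5], "turn": 0, "hand": -1},
])

```text
clock: 29.5
tcp_pos: [0.7646, 0.0657, 0.5014]
ee_rot: [-0.232, 3.125, 0.002]
wrist_force: [0.4, 0.2, -0.5]
width: -0.003
finger_force: 0.0
```

```bash
python3 -c "
from h import *
plan()"
```

```text
tcp [0.7646 0.0657 0.5014] yhead 98.5 tilt 0.48 q [-0.03  0.72  0.23  0.    2.19 -1.75] w -0.0 clk 29.5
 turn units 0.0 axes x [-0.989 -0.148 -0.008] y [-0.148  0.989  0.001] z [ 0.008  0.002 -1.   ]
```

Emit:
jog_arm([
  {"linear": [-1, 0, 0], "turn": 0, "hand": -1},
  {"linear": [-1, 0, 0], "turn": 0, "hand": -1},
  {"linear": [-1, 0, 0], "turn": 0, "hand": -1},
  {"linear": [-1, 0, 0], "turn": 0, "hand": -1},
])

```text
clock: 30.0
tcp_pos: [0.7983, 0.0736, 0.4777]
ee_rot: [-0.228, 3.076, 0.001]
wrist_force: [-0.1, 0.7, 0.2]
width: 0.004
finger_force: 0.0
```

```bash
python3 -c "
from h import *
plan()"
```

```text
tcp [0.7983 0.0736 0.4777] yhead 98.5 tilt 3.27 q [-0.02  0.75  0.23  0.01  2.11 -1.73] w 0.0 clk 30.0
 turn units 0.0 axes x [-0.987 -0.147 -0.057] y [-0.148  0.989 -0.004] z [ 0.057  0.005 -0.998]
```

Emit:
jog_arm([
  {"linear": [-1, 0, -0.6], "turn": 0, "hand": -1},
  {"linear": [-1, 0, -0.6], "turn": 0, "hand": -1},
  {"linear": [-1, 0, -0.6], "turn": 0, "hand": -1},
  {"linear": [-1, 0, -0.6], "turn": 0, "hand": -1},
  {"linear": [-1, 0, -0.6], "turn": 0, "hand": -1},
  {"linear": [-1, 0, -0.6], "turn": 0, "hand": -1},
  {"linear": [-1, 0, -0.6], "turn": 0, "hand": -1},
  {"linear": [-1, 0, -0.6], "turn": 0, "hand": -1},
])

```text
clock: 31.0
tcp_pos: [0.8223, 0.0841, 0.5002]
ee_rot: [-0.22, 2.964, 0.005]
wrist_force: [-0.2, 0.3, -0.4]
width: -0.004
finger_force: 0.0
```

```bash
python3 -c "
from h import *
plan()"
```

```text
tcp [0.8223 0.0841 0.5002] yhead 98.5 tilt 9.7 q [-0.01  0.73  0.23  0.02  2.02 -1.72] w -0.0 clk 31.0
 turn units 0.0 axes x [-0.975 -0.146 -0.168] y [-0.147  0.989 -0.009] z [ 0.168  0.016 -0.986]
```

Emit:
jog_arm([
  {"linear": [-1, 0, -0.6], "turn": 0, "hand": -1},
  {"linear": [-1, 0, -0.6], "turn": 0, "hand": -1},
  {"linear": [-1, 0, -0.6], "turn": 0, "hand": -1},
  {"linear": [-1, 0, -0.5], "turn": 0, "hand": -1},
  {"linear": [-1, 0, -0.5], "turn": 0, "hand": -1},
  {"linear": [-1, 0, -0.5], "turn": 0, "hand": -1},
  {"linear": [-1, 0, -0.5], "turn": 0, "hand": -1},
  {"linear": [-1, 0, -0.5], "turn": 0, "hand": -1},
])

```text
clock: 32.0
tcp_pos: [0.8432, 0.0932, 0.5304]
ee_rot: [-0.212, 2.851, 0.01]
wrist_force: [-0.3, 1.2, 0.5]
width: -0.003
finger_force: 0.0
```

Emit:
jog_arm([
  {"linear": [-1, 0, -0.4], "turn": 0, "hand": -1},
  {"linear": [-1, 0, -0.4], "turn": 0, "hand": -1},
  {"linear": [-1, 0, -0.4], "turn": 0, "hand": -1},
  {"linear": [-1, 0, -0.4], "turn": 0, "hand": -1},
  {"linear": [-1, 0, -0.4], "turn": 0, "hand": -1},
  {"linear": [-1, 0, -0.4], "turn": 0, "hand": -1},
  {"linear": [-1, 0, -0.4], "turn": 0, "hand": -1},
  {"linear": [-1, 0, -0.4], "turn": 0, "hand": -1},
])

```text
clock: 33.0
tcp_pos: [0.866, 0.1015, 0.558]
ee_rot: [-0.204, 2.741, 0.016]
wrist_force: [0.5, -0.0, -0.4]
width: 0.002
finger_force: 0.0
```

```bash
python3 -c "
from h import *
plan()"
```

```text
tcp [0.866  0.1015 0.558 ] yhead 98.3 tilt 22.55 q [ 0.    0.68  0.23  0.04  1.84 -1.7 ] w 0.0 clk 33.0
 turn units 0.0 axes x [-0.913 -0.14  -0.383] y [-0.145  0.989 -0.017] z [ 0.381  0.04  -0.924]
```

Emit:
jog_arm([
  {"linear": [-1, 0, -0.3], "turn": 0, "hand": -1},
  {"linear": [-1, 0, -0.3], "turn": 0, "hand": -1},
  {"linear": [-1, 0, -0.3], "turn": 0, "hand": -1},
  {"linear": [-1, 0, -0.3], "turn": 0, "hand": -1},
  {"linear": [-1, 0, -0.2], "turn": 0, "hand": -1},
  {"linear": [-1, 0, -0.2], "turn": 0, "hand": -1},
  {"linear": [-1, 0, -0.2], "turn": 0, "hand": -1},
  {"linear": [-1, 0, -0.2], "turn": 0, "hand": -1},
])

```text
clock: 34.0
tcp_pos: [0.8929, 0.1096, 0.5802]
ee_rot: [-0.196, 2.633, 0.022]
wrist_force: [-0.4, 0.9, -0.0]
width: 0.002
finger_force: 0.0
```

Emit:
jog_arm([
  {"linear": [-1, 0, -0.1], "turn": 0, "hand": -1},
  {"linear": [-1, 0, -0.1], "turn": 0, "hand": -1},
  {"linear": [-1, 0, -0.1], "turn": 0, "hand": -1},
  {"linear": [-1, 0, -0.1], "turn": 0, "hand": -1},
  {"linear": [-1, 0, -0.1], "turn": 0, "hand": -1},
  {"linear": [-1, 0, -0.1], "turn": 0, "hand": -1},
  {"linear": [-1, 0, -0.1], "turn": 0, "hand": -1},
])

```text
clock: 34.88
tcp_pos: [0.9202, 0.1166, 0.5953]
ee_rot: [-0.19, 2.541, 0.027]
wrist_force: [0.2, -0.3, 0.4]
width: 0.001
finger_force: 0.0
```

```bash
cat > key.py <<'E'
from h import *
import sys
# tip = TCP - back*tool z ; target: tip at key centre + gap along the key normal
W=np.array([.6619,.1133,.1226]); c=np.array([.6744,.0335,.121]); n=np.array([-np.sin(np.radians(35)),0,np.cos(np.radians(35))]); n=n[0]*ex+n[2]*np.array([0,0,1])
keys={k:c+i*.0402*ey for k,i in zip('wbygr',(2,1,0,-1,-2))}
back=.024
def tgt(k,gap):
    z=Ro.from_rotvec(manip.sense()['ee_rot']).as_matrix()[:,2]
    return keys[k]+n*gap+back*z
if __name__=='__main__':
    plan(tgt(sys.argv[1],float(sys.argv[2])))
E
python3 key.py w .10; python3 -c "
from key import *
s=manip.sense();z=Ro.from_rotvec(s['ee_rot']).as_matrix()[:,2]; print('tip now ex,ey,z',[(s['tcp_pos']-back*z)@v for v in (ex,ey)],(s['tcp_pos']-back*z)[2], 'angle to -n',np.degrees(np.arccos(-z@n)), keys['w'],keys['w']@ex)"
```

```text
tcp [0.9202 0.1166 0.5953] yhead 98.2 tilt 34.03 q [ 0.01  0.67  0.23  0.05  1.65 -1.69] w 0.0 clk 34.88
 turn units 0.0 axes x [-0.819 -0.13  -0.559] y [-0.142  0.99  -0.022] z [ 0.556  0.061 -0.829]
 shift before turn [23.93  2.07  8.68] after turn [23.93  2.07  8.68]
tip now ex,ey,z [np.float64(0.9138199717031611), np.float64(-0.0217926466239326)] 0.6152204518760116 angle to -n 1.6325715802849108 [0.66237736 0.11299601 0.121     ] 0.671826737383465
```

Emit:
jog_arm([
  {"linear": [1, 0.1, 0], "turn": 0, "hand": -1},
  {"linear": [1, 0.1, 0], "turn": 0, "hand": -1},
  {"linear": [1, 0.1, 0], "turn": 0, "hand": -1},
  {"linear": [1, 0.1, 0], "turn": 0, "hand": -1},
  {"linear": [1, 0.1, 0], "turn": 0, "hand": -1},
  {"linear": [1, 0.1, 0], "turn": 0, "hand": -1},
  {"linear": [1, 0.1, 0], "turn": 0, "hand": -1},
  {"linear": [1, 0.1, 0], "turn": 0, "hand": -1},
])

```text
clock: 35.88
tcp_pos: [0.786, 0.1115, 0.5055]
ee_rot: [-0.19, 2.541, 0.027]
wrist_force: [0.3, 0.1, 0.4]
width: -0.0
finger_force: 0.0
```

Emit:
jog_arm([
  {"linear": [1, 0.1, 0], "turn": 0, "hand": -1},
  {"linear": [1, 0.1, 0], "turn": 0, "hand": -1},
  {"linear": [1, 0.1, 0], "turn": 0, "hand": -1},
  {"linear": [1, 0.1, 0], "turn": 0, "hand": -1},
  {"linear": [1, 0.1, 0], "turn": 0, "hand": -1},
  {"linear": [1, 0.1, 0], "turn": 0, "hand": -1},
  {"linear": [1, 0.1, 0], "turn": 0, "hand": -1},
  {"linear": [1, 0.1, 0], "turn": 0, "hand": -1},
])

```text
clock: 36.88
tcp_pos: [0.6527, 0.1066, 0.4158]
ee_rot: [-0.19, 2.541, 0.027]
wrist_force: [-0.1, -0.7, 0.7]
width: 0.0
finger_force: 0.0
```

Emit:
jog_arm([
  {"linear": [1, 0.1, 0], "turn": 0, "hand": -1},
  {"linear": [1, 0.1, 0], "turn": 0, "hand": -1},
  {"linear": [1, 0.1, 0], "turn": 0, "hand": -1},
  {"linear": [1, 0.1, 0], "turn": 0, "hand": -1},
  {"linear": [1, 0.1, 0.4], "turn": 0, "hand": -1},
  {"linear": [1, 0, 0.5], "turn": 0, "hand": -1},
  {"linear": [1, 0, 0.5], "turn": 0, "hand": -1},
  {"linear": [0.9, 0, 0.5], "turn": 0, "hand": -1},
])

```text
clock: 37.88
tcp_pos: [0.543, 0.0982, 0.2956]
ee_rot: [-0.19, 2.541, 0.027]
wrist_force: [-0.8, 0.1, 0.2]
width: 0.001
finger_force: 0.0
```

```bash
python3 key.py w .10
```

```text
tcp [0.543  0.0982 0.2956] yhead 98.2 tilt 34.04 q [-0.02 -0.3   1.97  0.1   0.89 -1.78] w 0.0 clk 37.88
 turn units 0.0 axes x [-0.819 -0.13  -0.559] y [-0.142  0.99  -0.022] z [ 0.556  0.061 -0.829]
 shift before turn [-0.01 -0.03  6.8 ] after turn [-0.01 -0.03  6.8 ]
```

Emit:
jog_arm([
  {"linear": [0, 0, 1], "turn": 0, "hand": -1},
  {"linear": [0, 0, 1], "turn": 0, "hand": -1},
  {"linear": [0, 0, 1], "turn": 0, "hand": -1},
  {"linear": [0, 0, 1], "turn": 0, "hand": -1},
  {"linear": [0, 0, 1], "turn": 0, "hand": -1},
  {"linear": [0, 0, 1], "turn": 0, "hand": -1},
  {"linear": [0, 0, 1], "turn": 0, "hand": -1},
  {"linear": [0, 0, 1], "turn": 0, "hand": -1},
])

```text
clock: 38.88
tcp_pos: [0.633, 0.108, 0.1632]
ee_rot: [-0.19, 2.54, 0.027]
wrist_force: [0.1, 0.3, -0.1]
width: 0.001
finger_force: 0.0
```

Emit:
jog_arm([
  {"linear": [0, 0, 1], "turn": 0, "hand": -1},
  {"linear": [0, 0, 0.8], "turn": 0, "hand": -1},
  {"linear": [0, 0, 0.5], "turn": 0, "hand": -1},
  {"linear": [0, 0, 0], "turn": 0, "hand": -1},
])

```text
clock: 39.38
tcp_pos: [0.6577, 0.1108, 0.1244]
ee_rot: [-0.19, 2.543, 0.027]
wrist_force: [0.2, 0.4, -0.3]
width: 0.0
finger_force: 0.0
```

```bash
python3 key.py w .0; python3 -c "
from key import *
im,d=vision.grab_frame('scene');tp,_=vision.grab_frame('top')
s=manip.sense();z=Ro.from_rotvec(s['ee_rot']).as_matrix()[:,2]; tip=s['tcp_pos']-back*z
print(tip, ((proj('scene',[tip,keys['w']])-[240,160])*4).round(0))
uv=[(u,v) for v in range(180,235) for u in range(255,310)]; P=depthpt('scene',uv,d)-s['tcp_pos']
R=Ro.from_rotvec(s['ee_rot']).as_matrix(); Q=P@R; m=(abs(Q[:,0])<.014)&(abs(Q[:,1])<.04)&(Q[:,2]>-.08)&(Q[:,2]<-.005)
print('finger pts, tool frame: z max',np.sort(Q[m,2])[-8:].round(3),'x',Q[m,0].min().round(3),Q[m,0].max().round(3),'y',Q[m,1].min().round(3),Q[m,1].max().round(3))
cv2.imwrite('pics/c6.png',np.hstack([cv2.resize(im[160:260,240:340],None,fx=4,fy=4,interpolation=2),cv2.resize(tp[140:240,230:330],None,fx=4,fy=4,interpolation=2)]))"
```

```text
tcp [0.6577 0.1108 0.1244] yhead 98.2 tilt 33.93 q [ 0.01  0.17  1.9   0.12  0.48 -1.8 ] w 0.0 clk 39.38
 turn units 0.0 axes x [-0.82  -0.13  -0.558] y [-0.142  0.99  -0.022] z [ 0.555  0.061 -0.83 ]
 shift before turn [-0.11  0.08  1.48] after turn [-0.11  0.08  1.48]
[0.64470902 0.10939388 0.14535616] [[179. 226.]
 [158. 237.]]
finger pts, tool frame: z max [-0.039 -0.039 -0.035 -0.034 -0.034 -0.033 -0.027 -0.023] x -0.013 -0.0 y -0.002 0.037
```

View pics/c6.png

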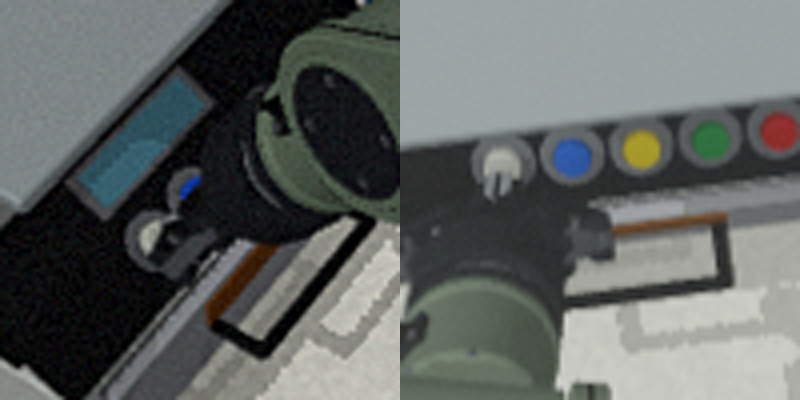

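Left: the tip is just before the white key at (150,238); right: the two fingertips at (495,188) point straight at the white key (500,165). Advancing to touch.

Emit:
jog_arm([
  {"linear": [-0.1, 0.08, 0.5], "turn": 0, "hand": -1},
  {"linear": [0, 0, 0.5], "turn": 0, "hand": -1},
  {"linear": [0, 0, 0.3], "turn": 0, "hand": -1},
  {"linear": [0, 0, 0.2], "turn": 0, "hand": -1},
  {"linear": [0, 0, 0], "turn": 0, "hand": -1},
])

```text
clock: 40.1
tcp_pos: [0.6756, 0.1147, 0.1013]
ee_rot: [-0.191, 2.542, 0.027]
wrist_force: [-6.1, -0.4, 6.5]
width: -0.0
finger_force: 3.9
```

Emit:
jog_arm([
  {"linear": [0, 0, 0.08], "turn": 0, "hand": -1},
  {"linear": [0, 0, 0], "turn": 0, "hand": -1},
])

```text
clock: 40.35
tcp_pos: [0.6759, 0.1147, 0.1011]
ee_rot: [-0.191, 2.543, 0.027]
wrist_force: [-16.4, -2.8, 17.1]
width: 0.001
finger_force: 11.7
```

```bash
python3 -c "
from key import *
s=manip.sense(); z=Ro.from_rotvec(s['ee_rot']).as_matrix()[:,2]; tip=s['tcp_pos']-back*z; print(tip,(tip-keys['w'])@n,(tip-keys['w'])@ey,s['wrist_force'])
im,d=vision.grab_frame('top'); cv2.imwrite('pics/c7.png',cv2.resize(im[150:220,230:330],None,fx=6,fy=6,interpolation=2))"
```

```text
[0.66257641 0.11327372 0.12101737] -0.0001224825022848214 0.00024482130199758004 [-16.36408606  -2.75427124  17.13726797]
```

View pics/c7.png

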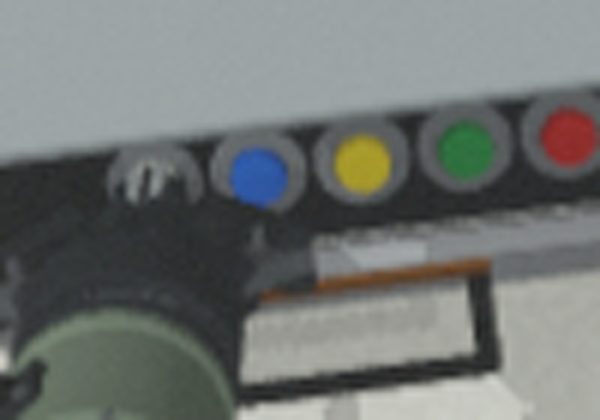

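The tip sits on the white key (145,180) and the force climbs steeply, so the key is bottomed. Backing off and going to yellow.

Emit:
jog_arm([
  {"linear": [0, 0, -0.6], "turn": 0, "hand": -1},
  {"linear": [0, 0, -0.8], "turn": 0, "hand": -1},
  {"linear": [0, -0.8, 0], "turn": 0, "hand": -1},
  {"linear": [0, -1, 0], "turn": 0, "hand": -1},
  {"linear": [0, -1, 0], "turn": 0, "hand": -1},
  {"linear": [0, -0.8, 0], "turn": 0, "hand": -1},
  {"linear": [0, -0.4, 0], "turn": 0, "hand": -1},
  {"linear": [0, 0, 0], "turn": 0, "hand": -1},
])

```text
clock: 41.4
tcp_pos: [0.6727, 0.0333, 0.1247]
ee_rot: [-0.189, 2.542, 0.027]
wrist_force: [-0.0, 0.4, -0.4]
width: 0.002
finger_force: 0.0
```

```bash
python3 key.py y 0
```

```text
tcp [0.6727 0.0333 0.1247] yhead 98.1 tilt 33.96 q [-0.15  0.19  1.89  0.3   0.51 -2.09] w 0.0 clk 41.4
 turn units 0.0 axes x [-0.82  -0.129 -0.558] y [-0.141  0.99  -0.022] z [ 0.555  0.061 -0.829]
 shift before turn [0.03 0.   1.4 ] after turn [0.03 0.   1.4 ]
```

Emit:
jog_arm([
  {"linear": [0, 0, 0.6], "turn": 0, "hand": -1},
  {"linear": [0, 0, 0.5], "turn": 0, "hand": -1},
  {"linear": [0, 0, 0.25], "turn": 0, "hand": -1},
  {"linear": [0, 0, 0.1], "turn": 0, "hand": -1},
  {"linear": [0, 0, 0], "turn": 0, "hand": -1},
])

```text
clock: 42.02
tcp_pos: [0.6878, 0.0362, 0.1013]
ee_rot: [-0.192, 2.543, 0.028]
wrist_force: [-13.3, -1.4, 12.8]
width: -0.004
finger_force: 9.5
```

Emit:
jog_arm([
  {"linear": [0, 0, -0.4], "turn": 0, "hand": -1},
  {"linear": [0, 0, -0.6], "turn": 0, "hand": -1},
  {"linear": [0, 0, 0], "turn": 0, "hand": -1},
  {"linear": [0, 0, 0], "turn": 0, "hand": -1},
])

```text
clock: 42.52
tcp_pos: [0.6777, 0.0342, 0.1173]
ee_rot: [-0.19, 2.542, 0.027]
wrist_force: [-0.5, -0.1, 0.8]
width: 0.001
finger_force: 0.0
```

Emit:
jog_arm([
  {"linear": [0, 0, 0.6], "turn": 0, "hand": -1},
  {"linear": [0, 0, 0.3], "turn": 0, "hand": -1},
  {"linear": [0, 0, 0.1], "turn": 0, "hand": -1},
  {"linear": [0, 0, 0], "turn": 0, "hand": -1},
])

```text
clock: 43.02
tcp_pos: [0.6883, 0.0355, 0.1015]
ee_rot: [-0.191, 2.542, 0.027]
wrist_force: [-15.8, -1.3, 14.6]
width: 0.002
finger_force: 10.5
```

Pressed twice. Now back off and shift one key to green.

Emit:
jog_arm([
  {"linear": [0, 0, -0.6], "turn": 0, "hand": -1},
  {"linear": [0, 0, -0.8], "turn": 0, "hand": -1},
  {"linear": [0, -0.6, 0], "turn": 0, "hand": -1},
  {"linear": [0, -0.8, 0], "turn": 0, "hand": -1},
  {"linear": [0, -0.6, 0], "turn": 0, "hand": -1},
  {"linear": [0, 0, 0], "turn": 0, "hand": -1},
])

```text
clock: 43.78
tcp_pos: [0.679, -0.0067, 0.1245]
ee_rot: [-0.188, 2.542, 0.027]
wrist_force: [-1.3, 0.3, 0.0]
width: 0.001
finger_force: 0.0
```

```bash
python3 key.py g 0
```

```text
tcp [ 0.679  -0.0067  0.1245] yhead 98.1 tilt 33.95 q [-0.23  0.2   1.87  0.37  0.54 -2.22] w 0.0 clk 43.77
 turn units 0.0 axes x [-0.82  -0.129 -0.558] y [-0.141  0.99  -0.022] z [ 0.555  0.061 -0.83 ]
 shift before turn [0.03 0.02 1.38] after turn [0.03 0.02 1.38]
```

Emit:
jog_arm([
  {"linear": [0, 0, 0.6], "turn": 0, "hand": -1},
  {"linear": [0, 0, 0.5], "turn": 0, "hand": -1},
  {"linear": [0, 0, 0.25], "turn": 0, "hand": -1},
  {"linear": [0, 0, 0.08], "turn": 0, "hand": -1},
  {"linear": [0, 0, 0], "turn": 0, "hand": -1},
])

```text
clock: 44.4
tcp_pos: [0.6939, -0.0034, 0.1015]
ee_rot: [-0.192, 2.543, 0.028]
wrist_force: [-12.8, -0.4, 11.0]
width: -0.001
finger_force: 8.2
```

Emit:
jog_arm([
  {"linear": [0, 0, -0.6], "turn": 0, "hand": -1},
  {"linear": [0, 0, -1], "turn": 0, "hand": -1},
  {"linear": [0, 0, -1], "turn": 0, "hand": -1},
  {"linear": [0, 0, -1], "turn": 0, "hand": -1},
  {"linear": [0, 0, -1], "turn": 0, "hand": -1},
  {"linear": [0, 0, -1], "turn": 0, "hand": -1},
  {"linear": [0, 0, 0], "turn": 0, "hand": -1},
  {"linear": [0, 0, 0], "turn": 0, "hand": -1},
])

```text
clock: 45.4
tcp_pos: [0.6324, -0.0108, 0.1934]
ee_rot: [-0.19, 2.542, 0.028]
wrist_force: [0.0, -0.1, -0.0]
width: -0.002
finger_force: 0.0
```

```bash
python3 -c "
from h import *
s=manip.sense(); print(s['clock'],s['tcp_pos'],s['wrist_force'])
im,d=vision.grab_frame('top'); uv=np.array([(u,v) for v in range(180,240) for u in range(220,330)])
P=depthpt('top',uv,d); a=P@ex; z=P[:,2]; k=(z>.056)&(z<.066)&(a<.62)&(a>.5)&(abs(P@ey)<.1)
print('handle front edge ex (shut -> about .597)',np.percentile(a[k],[0,5,50]))
print(manip.finish_job())"
```

```text
45.4 [ 0.63244802 -0.01076958  0.19337297] [ 0.02080804 -0.06208602 -0.00480937]
handle front edge ex (shut -> about .597) [0.59170818 0.59296537 0.59814792]
the job is handed in; nothing more can be done
None
```

The job is handed in at about 45 s: green pallet set down flat beside the blue one, drawer pushed to its shut stop, and white, yellow, yellow and green each pressed to the bottom and released; the hand-in call gave no verdict, so I can't say it passed.

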